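Clamp the matching leg upright beside its mate

ROBOT

A 6-joint arm with a two-finger parallel gripper is mounted at the origin on a cart in front of the work surface, level with it; the furniture and walls round the work are solid. World frame = base frame: x ahead of the robot, y to its left, z up, the work surface at z = 0. Lengths are in m, angles in degrees, forces in N, time in s.
With the tool pointing down it reaches from about 0.3 to 0.75 m from the base axis. Payload 8.5 kg.
Tool frame: the origin (TCP) lies at the very end of the fingers, on their centre line; the grasp point (between the pads) lies 19 mm behind it; z points along the fingers, y is the direction in which the jaws open and shut (so a half turn about z gives the same grasp; the last joint's range is limited). The gripper opens to 85 mm and grips with 20 to 120 N. Pads are 22 mm wide; open, the fingers measure 114 mm over their backs; the gripper's body (76 mm by 85 mm) begins 54 mm behind the grasp point. The pads swing forward as they close: fully open they stand 13 mm farther back than shut.
Start: joints at [60.029, 21.807, 74.336, -0, 83.858, -12.336], TCP at [0.167, 0.524, 0.231] pointing down, gripper open.
Joint ranges: [-178.18, 178.18], [-50.72, 133.34], [12.68, 142.11], [-81.47, 261.47], [9.98, 163.14], [-165.26, 165.26]. Speed limits (degrees/s): [136.94, 136.94, 180, 180, 180, 180].

INTERFACE

Orientations are given as a 3x3 rotation matrix whose columns are the frame's x, y, z axes.
In Python, from rig import status, vision, env gives the robot as it stands.
- The arm moves only by the tool send_rows, never from a script. Its argument "targets" is a list of rows, each a list of 7 numbers: the shift along the tool's x, y, z in units of 50 mm (1.0 is 50 mm), then the turn, a rotation vector about the tool's x, y, z in units of 8 degrees (1.0 is 8 degrees), then the finger opening in mm, from 0 to 85.4. A call has 1 to 5 rows; each row is the pose to reach, as a shift and turn from the pose commanded when the call began, along the tool's axes at that moment; what a row does not reach only later rows make up. A row lasts 1/8 s, in which the tool goes at most 62.5 mm and 10.7 degrees, less where a joint would pass 70% of its speed; a pose out of reach is approached as far as the arm can. A call with a gripper value outside its range is refused whole. The fingers move at their own pace and stop on an object; "grip_force" is the grip in N (left out, the last holds). Time passes only in rows, so rows that repeat a pose let the fingers close. It gives the time, the measured TCP pose, the force and the opening at its end, in the units of the state.
- status.observe(): the state, without advancing time (a new reading comes with each control period).
- vision.get_image(name): name is "side" or "top" or "wrist"; returns (picture, depth): 420x560x3 uint8, red, green, blue; 420x560 float32, m along the optical axis (not along the pixel's ray), 0 where there is no reading.
- vision.camera_model(name): a dict with "camera_matrix" (3x3 intrinsics, pixels), "dist" ([k1, k2, p1, p2, k3] as OpenCV has them; the pictures are not rectified), "view" (4x4, takes a point from world to camera coordinates); the wrist camera has in their place "T_tool_cam" (4x4, takes a point from camera to tool coordinates, whose origin is the TCP and whose axes are the flange's). Camera axes: x right, y down, z forward; pixel columns grow to the right and rows downward; lengths in m; the calibration is good to about 2 mm. A picture is of the moment at which its call begins: read the wrist's pose just before it. camera_model takes no time and is no camera call.
- env.close_job(): hands the job in, once; it reports no verdict.
Trained networks look in the newest picture that a camera, given by its name, has taken for a name from the list of things; names that differ only in an ending like _2 or _b are one class to them, and where a whole thing is asked for, a point or a joint stands for the part that bears it (a point fixed in the world has none). Each returns a list of dicts, best first, with "p" (0 to 1); they miss things now and then, are a little off and sometimes report something else, mostly with a low value. They report only what shows in the picture. A call takes as long as a camera call. They do not tell look-alikes from the thing itself.
- vision.masks_of(camera, label): "pixels" (420x560 bool, what is visible of it) and "extent" ([left, top, right, bottom] in pixels, round what is visible of it).
The state is a dict: "time_s": time; "q": joint angles; "qvel": joint speeds; "joint_efforts": joint torques, N m; "position": TCP position; "tool_rot": TCP orientation; "ft_force": force on the tool from outside, world axes, zero at the start; "wrist_torque": the same for the moment, N m; "grip_width": finger opening in m.
Only numpy, scipy, OpenCV 4.12 (cv2) and the standard library are available. Lean on these libraries where they do the work, as an engineer would, in place of code of your own. Each camera call takes 0.05 s, during which the arm holds its last target.

TASK

One leg of a pair already stands clamped in one of the two vee stations: from the two fish-mouthed tubes lying on the table take the one of the same length, tip it up onto its square end on the bare table, mouth up, and let go of it to see that it stands by itself. Then take it again, stand it in the vee of the empty station, mouth up and in line with the other leg's mouth so that a cross tube could lie in both, and push the clamp lever over as far as it goes so that the leg is held home in the vee. Leave the other legs as they are.

Things in the scene. Friction and masses are not known exactly. Their poses are not given: they have to be found in the camera images.
- long_lying_mid (a point): the long loose leg, lying on the table at the start: plain steel tube, 38 mm across and 140 mm long. Point: its middle, on the axis. Its x axis runs from the square-cut end to the fish-mouthed end (70 mm either way), its z axis is the line on which a cross tube would lie in the mouth (so the two horns are at +y and -y, level while it lies). Mouth 14 mm deep. 0.3 kg.
- short_lying_mid (a point): the short loose leg, lying on the table at the start: plain steel tube, 38 mm across and 100 mm long. Point: its middle, on the axis. Its x axis runs from the square-cut end to the fish-mouthed end (50 mm either way), its z axis is the line on which a cross tube would lie in the mouth (so the two horns are at +y and -y, level while it lies). Mouth 14 mm deep. 0.22 kg.
- long_standing_mid (a point): a long leg that stands upright at the start, mouth up: plain steel tube, 38 mm across, 140 mm long. It is either the one clamped in station_a (when within 30 mm of its seat, seen from above) or a spare parked on the steel plate. Point: its middle; x axis up along the leg, z axis along the cross-tube line of its mouth.
- short_standing_mid (a point): a short leg that stands upright at the start, mouth up: plain steel tube, 38 mm across, 100 mm long. It is either the one clamped in station_a (when within 30 mm of its seat, seen from above) or a spare parked on the steel plate. Point: its middle; x axis up along the leg, z axis along the cross-tube line of its mouth.
- station_a_seat (a point): the occupied station, like station_b and 150 mm beside it on the same 8 mm steel plate (to its left or right). Point: where the axis of its leg meets the plate; axes as for station_b_seat. Its clamp is shut.
- station_b_seat (a point): the empty station: vee of upright angle iron, open towards -x, 48 mm high above the plate. Point: on the plate top (z = 0.008) where the axis of a 38 mm leg home in the vee stands. y is the cross-tube line (towards or from the other station). The rubber pad of the clamp faces it; open, the pad leaves 24 mm free in front of a seated leg, and when shut it pushes a leg that stands up to 15 mm off the vee home into it.
- station_b_grip (a point): middle of the black rubber grip (17 mm thick, 95 mm from the hinge) of the empty station's clamp lever, a bar 126 mm long from its hinge pin, which lies 102 mm in front of the seat (-x of station_b_seat) and 14 mm above the plate. Open, the lever leans 30 degrees back, towards -x, its end about 125 mm above the plate. The point moves with the lever.
- station_b_lever (a joint): clamp lever of the empty station, rad: 0 open (leaning 30 degrees back), grows as its top is pushed towards the vee (+x of station_b_seat), which drives the rod and its sprung rubber pad forward; shut at 0.78 to 0.80 (15 degrees past upright), where it stops. About 3 N at the grip moves it; it is stiff and stays where it is left.
Not all that is in view belongs to the job. Leave any red look-alike of the part that bears long_standing_mid alone. What is shaped like the part that bears short_lying_mid but green or red is not meant.

How it is judged:
By the outcome, as a careful person would: the job done as asked, in the order asked, and still so for the second after the job is handed in, with the robot touching nothing.
It also fails if it takes over 70 s, if anything falls off the work surface, if the arm or the gripper's body presses on something with over 40 N, if the wrist force passes 120 N, or if a joint passes its speed limit or range.

## Working session

There is one attempt and no reset: what is moved stays moved. The work goes in short steps, Python scripts to look and compute and a tool call to move; the robot and the scene stay as the last step left them, time stands still between calls to the robot, and variables do not carry over. Pictures are saved under pics/ and viewed, and the job is handed in when it is done.

Besides the shell and the picture viewer there is one more tool, called after "Emit:" by a JSON object that holds its "fn" and its "kwargs". send_rows: Moves the arm, as the interface text tells. Its arguments: {"type":"object","properties":{"targets":{"type":"array","items":{"type":"array","items":{"type":"number"}}},"grip_force":{"type":"number"}},"required":["targets"]}

```bash
ls; mkdir -p pics
cat > h.py <<'E'
import numpy as np, cv2
from rig import status, vision, env
def snap(n,f):
    im,d=vision.get_image(n); cv2.imwrite('pics/'+f,im[:,:,::-1]); np.save('pics/'+f+'.npy',d); return im,d
E
python3 - <<'E'
from h import *
for n in ['side','top','wrist']:
    im,d=snap(n,n+'0.png')
    m=vision.camera_model(n); print(n,{k:np.round(np.array(v),4).tolist() for k,v in m.items()})
s=status.observe(); print(s)
E
```

```text
pics
side {'camera_matrix': [[450.8228, 0.0, 282.6527], [0.0, 450.8228, 211.3913], [0.0, 0.0, 1.0]], 'dist': [0.0128, 0.0, 0.0, 0.0, 0.0], 'view': [[-0.943, -0.3328, 0.0054, 0.4602], [-0.2159, 0.5991, -0.771, 0.2518], [0.2534, -0.7282, -0.6368, 1.4622], [0.0, 0.0, 0.0, 1.0]]}
top {'camera_matrix': [[487.84, 0.0, 283.6649], [0.0, 487.84, 212.212], [0.0, 0.0, 1.0]], 'dist': [0.0591, 0.0, 0.0, 0.0, 0.0], 'view': [[0.4384, -0.8988, -0.0046, -0.3125], [-0.8261, -0.4009, -0.3961, 0.419], [0.3541, 0.1774, -0.9182, 1.6366], [0.0, 0.0, 0.0, 1.0]]}
wrist {'camera_matrix': [[341.5884, 0.0, 278.0828], [0.0, 341.5884, 205.0712], [0.0, 0.0, 1.0]], 'dist': [-0.0303, 0.0, 0.0, 0.0, 0.0], 'T_tool_cam': [[0.0002, -0.9545, -0.2983, 0.0768], [1.0, 0.0, 0.0004, 0.0002], [-0.0004, -0.2983, 0.9545, -0.1434], [0.0, 0.0, 0.0, 1.0]]}
{'time_s': 0.15, 'q': array([ 6.00269499e+01,  2.18309964e+01,  7.43696683e+01, -1.24359202e-03,
        8.38593826e+01, -1.23344993e+01]), 'qvel': array([-0.00388161, -0.11022431, -0.21367918, -0.07405439,  0.11295431,
        0.03117396]), 'joint_efforts': array([ 2.42287402e-03, -4.48623490e+01, -2.31347555e+01, -1.58441094e-04,
        3.69707544e-03,  4.40792337e-05]), 'position': array([0.16654247, 0.52395413, 0.23089426]), 'tool_rot': array([[-9.52987661e-01,  3.03008683e-01, -5.04890758e-04],
       [ 3.03009036e-01,  9.52987240e-01, -9.18642829e-04],
       [ 2.02797696e-04, -1.02844174e-03, -9.99999451e-01]]), 'ft_force': array([-0.02506866,  0.51683752,  0.70888332]), 'wrist_torque': array([-0.02710967,  0.00298912, -0.00377101]), 'grip_width': 0.0853430777388287}
```

View pics/side0.png

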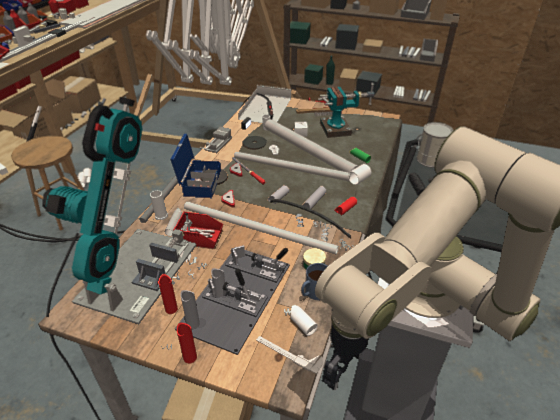

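View pics/top0.png

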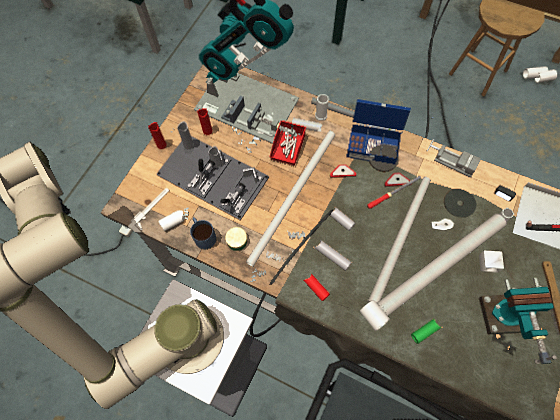

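View pics/wrist0.png

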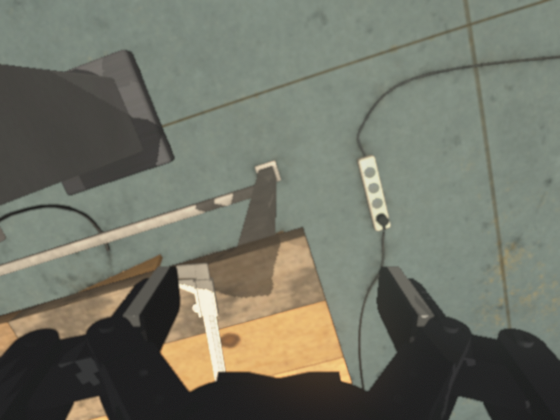

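```bash
cat >> h.py <<'E'
def deproj(n,us,vs,ds,T=None):
    m=vision.camera_model(n); K=np.array(m['camera_matrix']); 
    p=cv2.undistortPoints(np.stack([us,vs],-1).astype(np.float64).reshape(-1,1,2),K,np.array(m['dist'])).reshape(-1,2)
    c=np.c_[p*np.asarray(ds)[:,None],ds]
    if n=='wrist':
        if T is None:
            s=status.observe(); T=np.eye(4);T[:3,:3]=s['tool_rot'];T[:3,3]=s['position']
        M=T@np.array(m['T_tool_cam'])
    else: M=np.linalg.inv(np.array(m['view']))
    return c@M[:3,:3].T+M[:3,3]
def cloud(n,mask,d):
    v,u=np.nonzero(mask&(d>0)); return deproj(n,u,v,d[v,u])
def proj(n,P,T=None):
    m=vision.camera_model(n); K=np.array(m['camera_matrix'])
    if n=='wrist':
        V=np.linalg.inv(T@np.array(m['T_tool_cam']))
    else: V=np.array(m['view'])
    P=np.atleast_2d(P).astype(float)
    r,_=cv2.Rodrigues(V[:3,:3]); return cv2.projectPoints(P,r,V[:3,3],K,np.array(m['dist']))[0].reshape(-1,2)
def crop(im,x0,y0,x1,y1,k,f):
    cv2.imwrite('pics/'+f,cv2.resize(im[y0:y1,x0:x1,::-1],None,fx=k,fy=k,interpolation=cv2.INTER_CUBIC))
E
python3 - <<'E'
from h import *
im,d=snap('side','s1.png'); 
crop(im,140,220,340,370,4,'s1c.png')
for l in ['long_lying_mid','short_lying_mid','long_standing_mid','short_standing_mid','station_b_grip','station_b_lever']:
    for r in vision.masks_of('side',l)[:6]:
        P=cloud('side',r['pixels'],d); print('side',l,round(r['p'],2),np.round(r['extent']),r['pixels'].sum(),np.median(P,0).round(3),P.min(0).round(3),P.max(0).round(3))
im,d=snap('top','t1.png'); crop(im,130,90,330,240,4,'t1c.png'); crop(im,280,160,460,340,3,'t1d.png')
for l in ['long_lying_mid','short_lying_mid','long_standing_mid','short_standing_mid','station_b_grip','station_b_lever']:
    for r in vision.masks_of('top',l)[:6]:
        P=cloud('top',r['pixels'],d); print('top',l,round(r['p'],2),np.round(r['extent']),r['pixels'].sum(),np.median(P,0).round(3),P.min(0).round(3),P.max(0).round(3))
E
```

```text
side long_lying_mid 0.53 [301. 185. 328. 208.] 238 [ 0.461 -0.303  0.032] [ 0.436 -0.382 -0.002] [ 0.497 -0.242  0.045]
side short_lying_mid 0.71 [268. 185. 290. 200.] 164 [ 0.6   -0.292  0.032] [ 0.579 -0.386 -0.001] [ 0.641 -0.247  0.043]
side short_lying_mid 0.66 [337. 201. 358. 217.] 196 [ 0.335 -0.298  0.03 ] [ 0.305 -0.349 -0.001] [ 0.372 -0.258  0.042]
side short_lying_mid 0.5 [348. 149. 371. 166.] 170 [ 0.354 -0.683  0.027] [ 0.313 -0.744 -0.002] [ 0.41  -0.654  0.041]
side long_standing_mid 0.91 [173. 322. 200. 363.] 583 [0.59  0.486 0.087] [ 0.575  0.41  -0.004] [0.676 0.497 0.141]
side long_standing_mid 0.82 [180. 291. 203. 327.] 456 [0.63  0.388 0.099] [0.618 0.359 0.007] [0.658 0.399 0.149]
side long_standing_mid 0.72 [161. 274. 175. 317.] 461 [0.723 0.357 0.086] [ 0.711  0.283 -0.001] [0.758 0.368 0.141]
side short_standing_mid 0.89 [210. 268. 223. 299.] 311 [0.614 0.252 0.071] [ 0.594  0.14  -0.004] [0.682 0.266 0.109]
side station_b_grip 0.49 [276. 248. 289. 259.] 82 [0.458 0.107 0.103] [ 0.438 -0.018 -0.005] [0.505 0.114 0.133]
top long_lying_mid 0.65 [314. 242. 351.
[... 766 characters left out ...]
5 0.473 0.152]
top long_standing_mid 0.65 [197. 104. 214. 135.] 256 [0.725 0.342 0.087] [ 0.71   0.329 -0.004] [0.807 0.388 0.139]
top short_standing_mid 0.51 [209. 146. 221. 173.] 215 [0.613 0.237 0.066] [ 0.586  0.214 -0.001] [0.681 0.298 0.11 ]
top short_standing_mid 0.46 [176. 126. 195. 151.] 262 [0.632 0.371 0.095] [0.618 0.358 0.002] [0.692 0.405 0.152]
top station_b_grip 0.36 [223. 199. 234. 204.] 49 [0.454 0.1   0.111] [0.435 0.095 0.015] [0.491 0.114 0.137]
top station_b_lever 0.42 [222. 196. 233. 207.] 33 [0.452 0.098 0.111] [0.438 0.095 0.072] [0.478 0.105 0.136]
top station_b_lever 0.25 [315. 241. 351. 270.] 371 [ 0.461 -0.311  0.034] [ 0.435 -0.378 -0.006] [ 0.496 -0.242  0.046]
```

View pics/s1c.png

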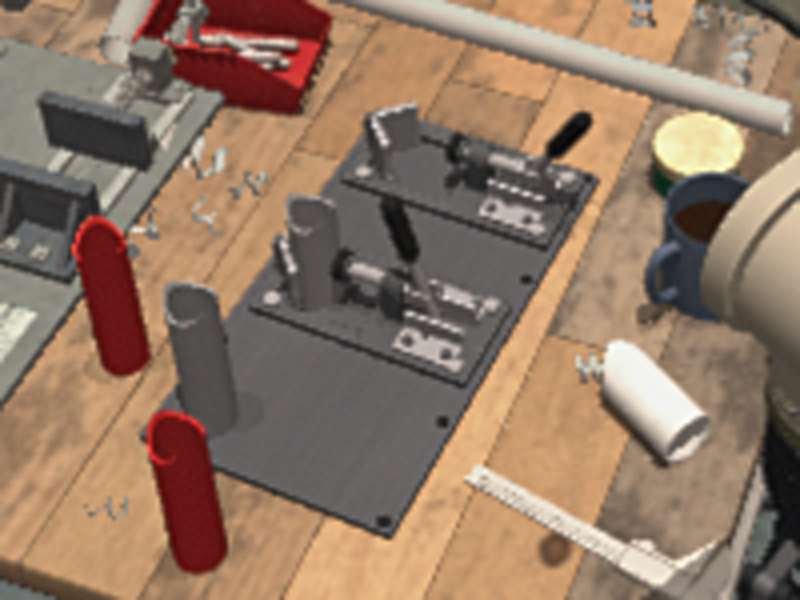

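View pics/t1c.png

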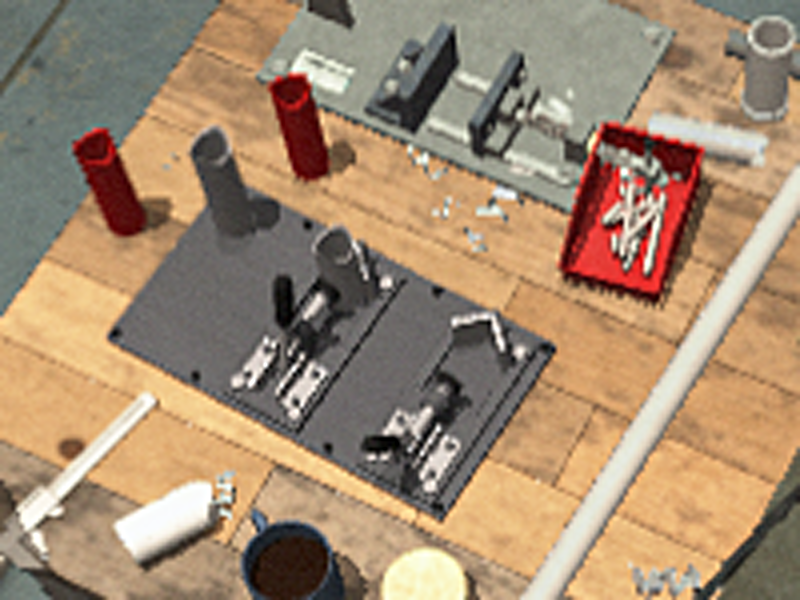

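View pics/t1d.png

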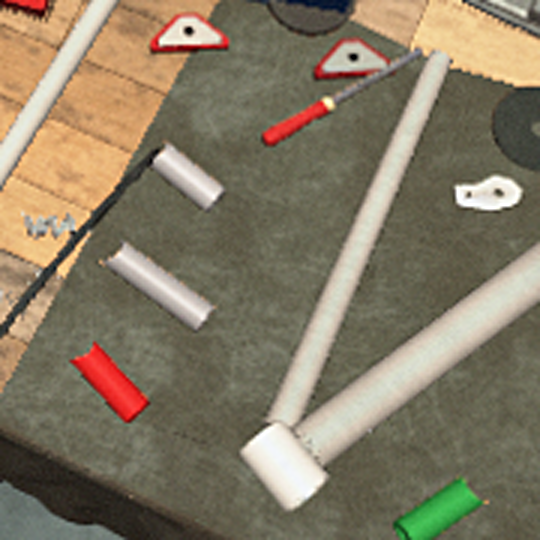

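Run:
```python
from h import *
out=np.zeros((600,800,3),np.uint8); H=np.full((600,800),-1.0)
# map: col = (0.5-y)*800 ; row=(0.85-x)*1000... 1.25mm px : y 0.55..-0.45, x .95..0.2
for n,f in [('side','side0.png'),('top','top0.png')]:
    im=cv2.imread('pics/'+f); d=np.load('pics/'+f+'.npy')
    v,u=np.nonzero((d>0)&(d<2.2)); P=deproj(n,u,v,d[v,u])
    c=((0.55-P[:,1])*800).astype(int); r=((0.95-P[:,0])*800).astype(int)
    k=(c>=0)&(c<800)&(r>=0)&(r<600)&(P[:,2]<0.25)&(P[:,2]>-0.02)
    o=np.argsort(P[k,2]); 
    for dc in (0,1):
      for dr in (0,1):
        cc=np.clip(c[k][o]+dc,0,799);rr=np.clip(r[k][o]+dr,0,599)
        out[rr,cc]=im[v[k][o],u[k][o]]; H[rr,cc]=np.maximum(H[rr,cc],P[k,2][o])
for y in np.arange(-.4,.51,.1): cv2.line(out,(int((.55-y)*800),0),(int((.55-y)*800),8),(0,255,255),2); cv2.putText(out,f'{y:.1f}',(int((.55-y)*800)-10,20),0,.4,(0,255,255),1)
for x in np.arange(.3,.91,.1): cv2.putText(out,f'{x:.1f}',(0,int((.95-x)*800)),0,.4,(0,255,255),1)
cv2.imwrite('pics/map0.png',out)
cv2.imwrite('pics/hmap0.png',cv2.applyColorMap(np.clip((H+.01)*1600,0,255).astype(np.uint8),cv2.COLORMAP_JET))
```

```text
(no output)
```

View pics/map0.png

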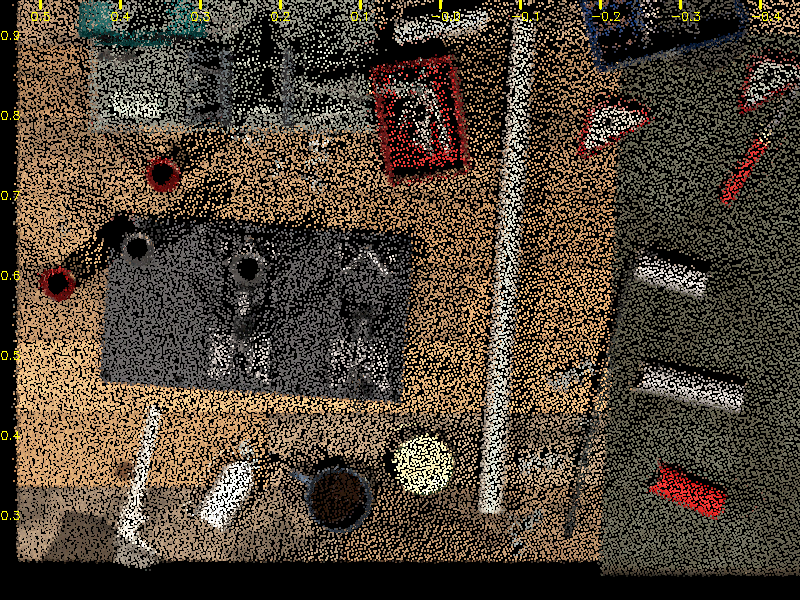

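View pics/hmap0.png

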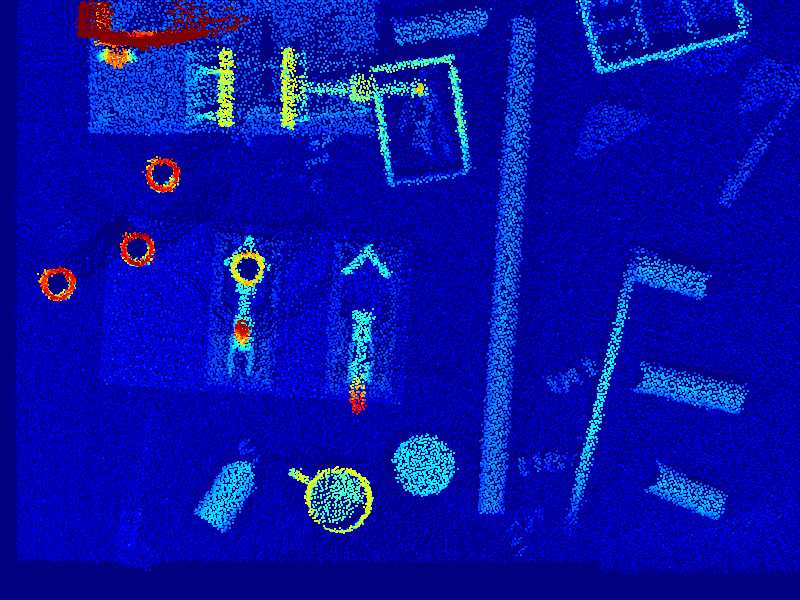

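```bash
cat >> h.py <<'E'
from scipy.spatial.transform import Rotation as Rn
def Rdown(yaw): # tool x at yaw (deg), z down
    a=np.radians(yaw); x=np.array([np.cos(a),np.sin(a),0]); z=np.array([0,0,-1.]); return np.c_[x,np.cross(z,x),z]
def row(p,R,s=None):
    s=s or status.observe(); R0=np.array(s['tool_rot']); d=R0.T@(np.array(p)-s['position'])/0.05
    w=np.degrees(Rn.from_matrix(R0.T@R).as_rotvec())/8
    print('row',np.round(np.r_[d,w],3).tolist(),'mm',round(np.linalg.norm(d)*50,1),'deg',round(np.linalg.norm(w)*8,1))
E
cat > leg.py <<'E'
from h import *
P=[]
for n in ['side','top']:
    d=np.load('pics/%s0.png.npy'%n); v,u=np.nonzero((d>0)&(d<2.2)); P.append(deproj(n,u,v,d[v,u]))
def fit(Q,show=''):
    c=np.median(Q[:,:2],0)
    from scipy.optimize import minimize
    m=Q[:,:2]-Q[:,:2].mean(0); w,V=np.linalg.eigh(m.T@m); ax=V[:,1]
    t=(Q[:,:2]-c)@ax; s=(Q[:,:2]-c)@np.array([-ax[1],ax[0]])
    t0,t1=np.percentile(t,[1,99]); s0,s1=np.percentile(s,[2,98]); 
    mid=c+ax*(t0+t1)/2+np.array([-ax[1],ax[0]])*(s0+s1)/2
    print(show,'mid',mid.round(4),'yaw',np.degrees(np.arctan2(ax[1],ax[0])).round(1),'len',t1-t0,'wid',s1-s0,'z98',np.percentile(Q[:,2],98),len(Q))
for i,Q in enumerate(P+[np.vstack(P)]):
    for c in [(.602,-.288)]:
        k=(np.abs(Q[:,0]-c[0])<.05)&(np.abs(Q[:,1]-c[1])<.07)&(Q[:,2]>.02); q=Q[k]; fit(q,i)
        k=(np.abs(Q[:,0]-c[0])<.05)&(np.abs(Q[:,1]-c[1])<.07)&(Q[:,2]>.028); fit(Q[k],i)
        k=(np.abs(Q[:,0]-c[0])<.09)&(np.abs(Q[:,1]-c[1])<.1)&(Q[:,2]<.01); print('mat z',np.median(Q[k,2]))
A=np.vstack(P)
k=(A[:,0]>.5)&(A[:,0]<.62)&(A[:,1]>-.04)&(A[:,1]<.03);print('wood z',np.median(A[k,2]),A[k,2].max())
E
python3 leg.py
python3 - <<'E'
from h import *
row([.595,-.285,.2],Rdown(75))
E
```

```text
0 mid [ 0.5962 -0.2753] yaw 94.2 len 0.10989751173903561 wid 0.07043257438964559 z98 0.04400467708022726 192
0 mid [ 0.5956 -0.2729] yaw 101.0 len 0.11249739627830227 wid 0.061804300772851414 z98 0.044135563121486046 153
mat z 0.0005345461943017105
1 mid [ 0.5948 -0.2764] yaw 92.9 len 0.10940894355142836 wid 0.06788120011386375 z98 0.045394611159665255 294
1 mid [ 0.5969 -0.2749] yaw 97.9 len 0.11254148467785874 wid 0.06597348942660991 z98 0.046867638344256106 240
mat z 0.0005739849516741558
2 mid [ 0.5948 -0.276 ] yaw 93.5 len 0.1098967377091187 wid 0.06840860704571736 z98 0.044357833200279646 486
2 mid [ 0.5973 -0.274 ] yaw 99.4 len 0.11337573144400485 wid 0.0651156650222996 z98 0.04492959204688816 393
mat z 0.0005603636612114826
wood z -0.0007412096988194117 0.01249052539822193
row [-13.067, -12.827, 0.627, 0.0, 0.0, 10.921] mm 916.1 deg 87.4
```

Emit:
{"fn": "send_rows", "kwargs": {"targets": [[-13,-12.8,0.2,0,0,10.9,85],[-13,-12.8,0.2,0,0,10.9,85],[-13,-12.8,0.2,0,0,10.9,85],[-13,-12.8,0.2,0,0,10.9,85],[-13,-12.8,0.2,0,0,10.9,85]]}}

```text
time_s: 1.48
position: [0.313, 0.246, 0.2281]
tool_rot: [[-0.314, 0.949, 0.001], [0.949, 0.314, 0.0], [-0.0, 0.001, -1.0]]
ft_force: [1.3, 1.1, 0.5]
grip_width: 0.0847
```

Run:
```python
from h import *
row([.585,-.28,.22],Rdown(75)); print(status.observe()['q'],status.observe()['position'])
```

```text
row [-11.697, 1.858, 0.164, 0.006, -0.002, 4.165] mm 592.2 deg 33.3
[ 2.10031998e+01  6.50420324e+00  9.62885608e+01 -2.61305658e-03
  7.71543110e+01  2.68355753e+00] [0.31298237 0.2460127  0.22812382]
```

Emit:
{"fn": "send_rows", "kwargs": {"targets": [[-11.7,1.86,0.2,0,0,4.17,85],[-11.7,1.86,0.2,0,0,4.17,85],[-11.7,1.86,0.2,0,0,4.17,85],[-11.7,1.86,0.2,0,0,4.17,85],[-11.7,1.86,0.2,0,0,4.17,85]]}}

```text
time_s: 2.1
position: [0.4582, -0.0311, 0.2228]
tool_rot: [[0.255, 0.967, 0.001], [0.967, -0.255, -0.0], [0.0, 0.001, -1.0]]
ft_force: [1.9, 0.3, -0.0]
grip_width: 0.0847
```

Run:
```python
from h import *
row([.585,-.28,.22],Rdown(75)); print(status.observe()['q'],status.observe()['position'])
```

```text
row [-4.168, 3.719, 0.059, 0.006, -0.001, 0.031] mm 279.3 deg 0.3
[-1.87105004e+01  1.30925655e+01  8.87678564e+01  1.20248880e-02
  7.80959888e+01 -3.95926556e+00] [ 0.45824832 -0.03109009  0.22283799]
```

Emit:
{"fn": "send_rows", "kwargs": {"targets": [[-4.17,3.72,0,0,0,0,85],[-4.17,3.72,0,0,0,0,85],[-4.17,3.72,0,0,0,0,85],[-4.17,3.72,0,0,0,0,85],[-4.17,3.72,0,0,0,0,85]]}}

```text
time_s: 2.72
position: [0.5851, -0.2808, 0.2217]
tool_rot: [[0.256, 0.967, -0.0], [0.967, -0.256, 0.0], [-0.0, -0.0, -1.0]]
ft_force: [0.4, 0.3, -0.0]
grip_width: 0.0851
```

Run:
```python
from h import *
s=status.observe(); print(s['q'],s['position'])
im,d=snap('wrist','w1.png'); np.savez('pics/w1.npz',R=s['tool_rot'],p=s['position'])
for r in vision.masks_of('wrist','short_lying_mid'): print(r['p'],r['extent'])
```

```text
[-3.60631911e+01  3.24239481e+01  5.77894390e+01 -1.05678655e-02
  8.98110852e+01 -2.12341879e+01] [ 0.5851118  -0.28079955  0.22166246]
0.83 [48.6, 209.7, 95.6, 303.4]
0.69 [284.1, 126.7, 324.7, 227.8]
```

View pics/w1.png

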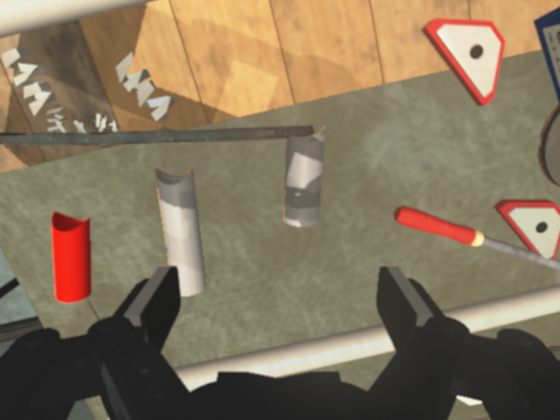

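```bash
cat > leg2.py <<'E'
from h import *
im=cv2.imread('pics/w1.png'); d=np.load('pics/w1.png.npy'); z=np.load('pics/w1.npz'); T=np.eye(4);T[:3,:3]=z['R'];T[:3,3]=z['p']
g=np.mgrid[100:240,0:345]; v,u=g.reshape(2,-1); k=d[v,u]>0; v,u=v[k],u[k]
P=deproj('wrist',u,v,d[v,u],T)
m=(u>280)&(u<330)&(v>120)&(v<232)
print('ground',np.median(P[(u>220)&(u<270)&(v>160)&(v<230),2]))
Q=P[m&(P[:,2]>.022)]
# axis iterate excluding bar
yaw=80
b=(v>122)&(v<145)
for u0 in range(100,320,30):
    kk=b&(abs(u-u0)<6)&(P[:,2]>.015); 
    if kk.any(): print(u0,P[kk].mean(0).round(3),P[kk,2].max().round(3),'v',v[kk].min(),v[kk].max())
Q=P[m&(v>155)&(v<215)&(P[:,2]>.02)]
c=Q[:,:2].mean(0); mm=Q[:,:2]-c; w,V=np.linalg.eigh(mm.T@mm); ax=V[:,1]*np.sign(V[1,1])
pr=np.array([-ax[1],ax[0]]); s=mm@pr
Q2=P[m&(P[:,2]>.02)]; t=(Q2[:,:2]-c)@ax; s2=(Q2[:,:2]-c)@pr; 
print('yaw',np.degrees(np.arctan2(ax[1],ax[0])),'c',c,'t',np.percentile(t,[0,1,50,99,100]),'s',np.percentile(s,[1,99]),'z',np.percentile(Q[:,2],[50,98]))
h=[(round(a,3),int(((t>a)&(t<a+.004)).sum()),Q2[(t>a)&(t<a+.004),2].max().round(3) if ((t>a)&(t<a+.004)).any() else 0) for a in np.arange(-.06,.07,.004)]
print(h)
crop(cv2.imread('pics/w1.png')[:,:,::-1],260,110,350,240,5,'w1c.png')
E
python3 leg2.py
```

```text
ground 0.0021114481909979277
100 [ 0.439 -0.198  0.053] 0.056 v 131 144
130 [ 0.466 -0.204  0.054] 0.057 v 131 143
160 [ 0.492 -0.21   0.051] 0.054 v 130 142
190 [ 0.518 -0.217  0.05 ] 0.053 v 130 141
220 [ 0.544 -0.224  0.048] 0.05 v 129 141
250 [ 0.571 -0.23   0.042] 0.045 v 128 140
280 [ 0.598 -0.237  0.036] 0.04 v 127 138
310 [ 0.625 -0.247  0.027] 0.039 v 125 144
yaw 71.96641375587232 c [ 0.60711783 -0.29236427] t [-0.04304981 -0.04180324  0.00883738  0.05552078  0.05667646] s [-0.01924036  0.01749259] z [0.0364575  0.03966719]
[(np.float64(-0.06), 0, 0), (np.float64(-0.056), 0, 0), (np.float64(-0.052), 0, 0), (np.float64(-0.048), 0, 0), (np.float64(-0.044), 92, np.float64(0.04)), (np.float64(-0.04), 127, np.float64(0.04)), (np.float64(-0.036), 138, np.float64(0.04)), (np.float64(-0.032), 128, np.float64(0.04)), (np.float64(-0.028), 133, np.float64(0.04)), (np.float64(-0.024), 135, np.float64(0.04)), (np.float64(-0.02), 136, np.float64(0.041)), (np.float64(-0.016), 135, np.float64(0.04)), (np.float64(-0.012), 143, np.float64(0.04)), (np.float64(-0.008), 143, np.float64(0.04)), (np.float64(-0.004), 143, np.float64(0.042)), (np.float64(0.0), 137, np.float64(0.04)), (np.float64(0.004), 148, np.float64(0.04)), (np.float64(0.008), 144, np.float64(0.04)), (np.float64(0.012), 150, np.float64(0.04)), (np.float64(0.016), 152, np.float64(0.04)), (np.float64(0.02), 154, np.float64(0.04)), (np.float64(0.024), 152, np.float64(0.04)), (np.float64(0.028), 154, np.float64(0.041)), (np.float64(0.032), 153, np.float64(0.04)), (np.float64(0.036), 154, np.float64(0.04)), (np.float64(0.04), 160, np.float64(0.04)), (np.float64(0.044), 115, np.float64(0.039)), (np.float64(0.048), 149, np.float64(0.038)), (np.float64(0.052), 136, np.float64(0.037)), (np.float64(0.056), 21, np.float64(0.029)), (np.float64(0.06), 0, 0), (np.float64(0.064), 0, 0), (np.float64(0.068), 0, 0)]
```

View pics/w1c.png

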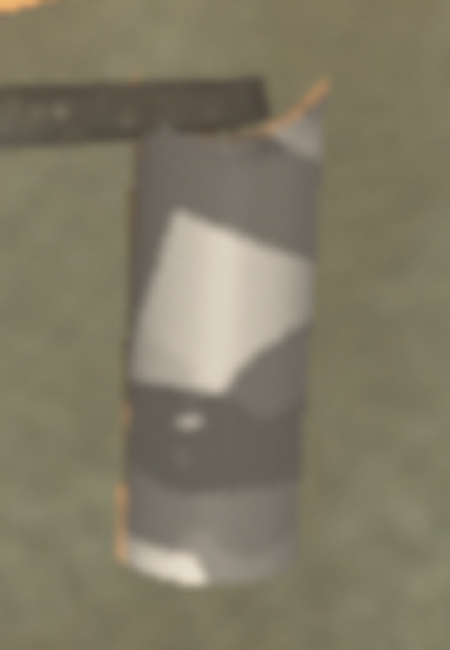

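Run:
```python
from h import *
A=[]
for n in ['side','top']:
    d=np.load('pics/%s0.png.npy'%n); v,u=np.nonzero((d>0)&(d<2.2)); A.append(deproj(n,u,v,d[v,u]))
for Q in A:
    for x in np.arange(.24,.64,.03):
        yl=-.198-(x-.44)*.25
        k=(abs(Q[:,0]-x)<.012)&(abs(Q[:,1]-yl)<.025)&(Q[:,2]>.008)
        if k.any(): print(round(x,2),Q[k].mean(0).round(3),Q[k,2].max().round(3),k.sum())
im=cv2.imread('pics/side0.png')[:,:,::-1]; crop(im,255,170,375,260,6,'s0c.png')
im=cv2.imread('pics/top0.png')[:,:,::-1]; crop(im,255,190,375,300,6,'t0c.png')
```

```text
0.3 [ 0.303 -0.162  0.014] 0.021 18
0.33 [ 0.33  -0.171  0.025] 0.036 27
0.36 [ 0.361 -0.177  0.036] 0.046 27
0.39 [ 0.389 -0.183  0.036] 0.05 30
0.42 [ 0.421 -0.191  0.042] 0.054 23
0.45 [ 0.449 -0.198  0.051] 0.057 19
0.48 [ 0.482 -0.203  0.043] 0.055 27
0.51 [ 0.51  -0.213  0.047] 0.054 20
0.54 [ 0.54  -0.222  0.044] 0.052 17
0.57 [ 0.57  -0.228  0.041] 0.046 16
0.6 [ 0.603 -0.244  0.03 ] 0.042 35
0.63 [ 0.63  -0.255  0.022] 0.038 33
0.27 [ 0.282 -0.161  0.013] 0.013 1
0.3 [ 0.301 -0.163  0.015] 0.024 19
0.33 [ 0.331 -0.172  0.028] 0.045 27
0.36 [ 0.362 -0.178  0.035] 0.047 30
0.39 [ 0.389 -0.184  0.04 ] 0.051 28
0.42 [ 0.419 -0.195  0.041] 0.056 29
0.45 [ 0.451 -0.201  0.049] 0.064 26
0.48 [ 0.482 -0.204  0.041] 0.057 34
0.51 [ 0.51  -0.217  0.045] 0.06 25
0.54 [ 0.54  -0.221  0.041] 0.053 22
0.57 [ 0.57  -0.229  0.038] 0.05 20
0.6 [ 0.603 -0.247  0.03 ] 0.039 48
0.63 [ 0.626 -0.255  0.032] 0.043 23
```

View pics/s0c.png

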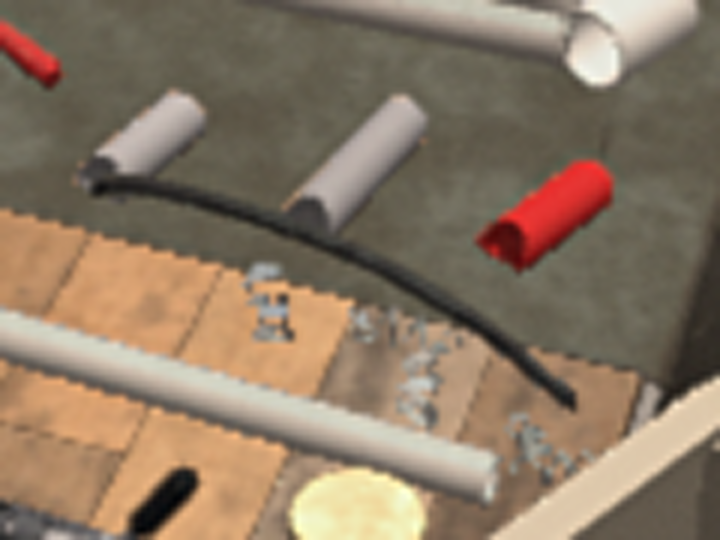

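View pics/t0c.png

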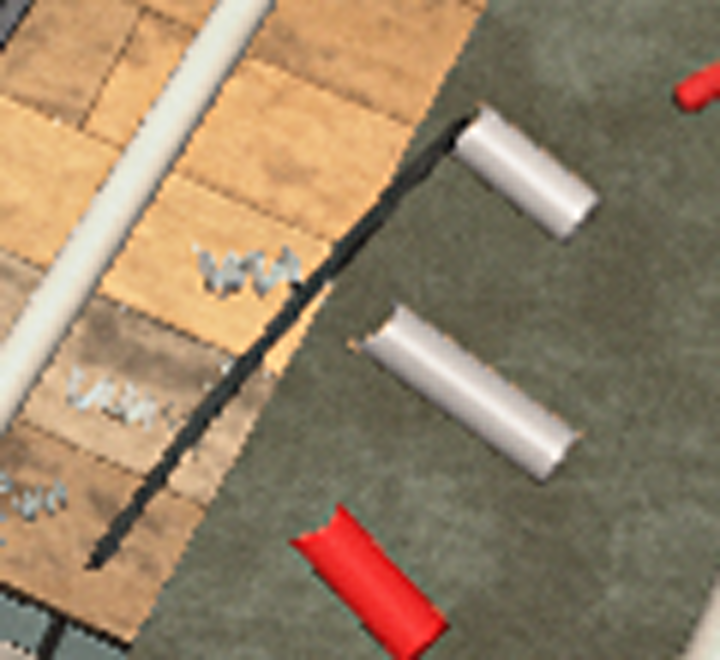

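Run:
```python
from h import *
from scipy.optimize import least_squares
D=[([60.0269,21.831,74.3697],[.16654,.52395,.23089]),([21.0032,6.5042,96.28856],[.31298,.24601,.22812]),([-18.7105,13.09257,88.76786],[.45825,-.03109,.22284]),([-36.0632,32.42395,57.7894],[.58511,-.2808,.22166])]
def res(p):
    L1,L2,d,h,a=p; o=[]
    for q,x in D:
        q1,q2,q3=np.radians(q); r=a+L1*np.sin(q2)+L2*np.sin(q2+q3); z=h+L1*np.cos(q2)+L2*np.cos(q2+q3)
        o+= [np.cos(q1)*r-np.sin(q1)*d-x[0],np.sin(q1)*r+np.cos(q1)*d-x[1],z-x[2]]
    return o
s=least_squares(res,[.45,.45,.117,0,0]); print(s.x,np.abs(s.fun).max())
R15=lambda m,a: None
# pick pose: yaw 72, tilt: tool z = cos a*down - sin a*m
a=np.radians(15); y=np.radians(72); m=np.array([np.cos(y),np.sin(y),0]); z=np.cos(a)*np.array([0,0,-1])-np.sin(a)*m
x=np.cos(a)*m+np.sin(a)*np.array([0,0,-1]); R=np.c_[x,np.cross(z,x),z]
print(np.linalg.det(R)); 
g=np.array([.6093,-.2855,.0])
tcp=g+m*0.0+0; tcp=g+np.array([0,0,.026])+.019*z
print(tcp)
row(tcp-.06*z,R); row(tcp,R)
```

```text
[ 0.58999343  0.37373294  0.11749664 -0.27542866 -0.05299513] 0.0022567015257476397
0.9999999999999998
[ 0.60778039 -0.29017688  0.00764741]
row [0.241, 0.51, 3.113, 0.046, -1.874, 0.391] mm 158.2 deg 15.3
row [-0.069, 0.494, 4.272, 0.046, -1.874, 0.391] mm 215.0 deg 15.3
```

Emit:
{"fn": "send_rows", "kwargs": {"targets": [[0.24,0.51,3.11,0.046,-1.87,0.39,64],[0.24,0.51,3.11,0.046,-1.87,0.39,64],[0.24,0.51,3.11,0.046,-1.87,0.39,64],[0.24,0.51,3.11,0.046,-1.87,0.39,64]]}}

```text
time_s: 3.32
position: [0.6113, -0.2711, 0.0649]
tool_rot: [[0.294, 0.952, -0.082], [0.921, -0.305, -0.244], [-0.257, -0.004, -0.966]]
ft_force: [0.2, -0.2, 1.0]
grip_width: 0.0639
```

Run:
```python
from h import *
s=status.observe(); print(s['q'],s['position'],s['grip_width'])
a=np.radians(15); y=np.radians(72); m=np.array([np.cos(y),np.sin(y),0]); z=np.cos(a)*np.array([0,0,-1])-np.sin(a)*m
x=np.cos(a)*m+np.sin(a)*np.array([0,0,-1]); R=np.c_[x,np.cross(z,x),z]
row([.6078,-.2902,.0076],R)
im,d=snap('wrist','w2.png')
```

```text
[-28.39657639  42.06524432  67.60322518 -15.80499946  68.52757604
  -5.07358915] [ 0.61129082 -0.27109797  0.06493015] 0.06390350947677982
row [-0.077, 0.055, 1.207, -0.022, -0.013, 0.036] mm 60.5 deg 0.4
```

View pics/w2.png

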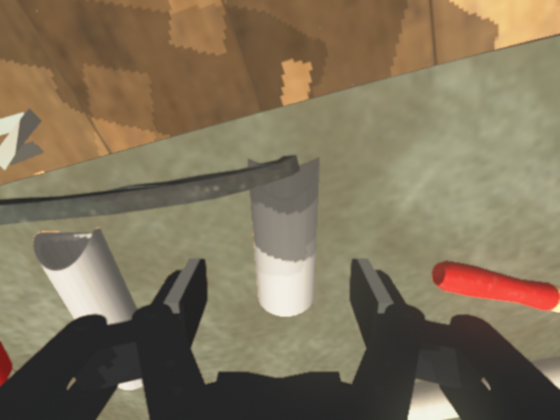

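Emit:
{"fn": "send_rows", "kwargs": {"targets": [[-0.08,0.06,0.7,0,0,0.04,64],[-0.08,0.06,1.2,0,0,0.04,64],[-0.08,0.06,1.2,0,0,0.04,64]]}}

```text
time_s: 3.75
position: [0.6088, -0.2927, 0.0111]
tool_rot: [[0.303, 0.95, -0.079], [0.917, -0.313, -0.246], [-0.258, 0.002, -0.966]]
ft_force: [1.0, 0.2, 0.4]
grip_width: 0.0636
```

Emit:
{"fn": "send_rows", "kwargs": {"targets": [[0,0,0,0,0,0,30],[0,0,0,0,0,0,30],[0,0,0,0,0,0,30],[0,0,0,0,0,0,30]], "grip_force": 50}}

```text
time_s: 4.25
position: [0.6101, -0.2923, 0.0129]
tool_rot: [[0.302, 0.95, -0.075], [0.917, -0.311, -0.248], [-0.259, 0.006, -0.966]]
ft_force: [-1.5, 1.0, 6.1]
grip_width: 0.036
```

Emit:
{"fn": "send_rows", "kwargs": {"targets": [[0,0,0,0,0,0,52],[0,0,0,0,0,0,52],[0,0,0.12,0,0,0,52],[0,0,0.12,0,0,0,52]], "grip_force": 60}}

```text
time_s: 4.75
position: [0.6083, -0.2935, 0.0036]
tool_rot: [[0.301, 0.95, -0.08], [0.918, -0.312, -0.245], [-0.258, 0.001, -0.966]]
ft_force: [0.2, -0.0, -0.1]
grip_width: 0.0521
```

Emit:
{"fn": "send_rows", "kwargs": {"targets": [[0,0,0,0,0,0,30],[0,0,0,0,0,0,30],[0,0,0,0,0,0,30],[0,0,0,0,0,0,30]], "grip_force": 60}}

```text
time_s: 5.25
position: [0.6088, -0.2936, 0.0045]
tool_rot: [[0.301, 0.95, -0.078], [0.918, -0.311, -0.246], [-0.258, 0.002, -0.966]]
ft_force: [0.2, 0.3, 0.4]
grip_width: 0.0362
```

```bash
cat > fk.py <<'E'
from h import *
from scipy.optimize import least_squares
def rot(ax,a): return Rn.from_rotvec(np.array(ax)*a).as_matrix()
Y=[0,1,0];Z=[0,0,1]
def FK(p,q,s4=-1,s6=-1):
    L1,L2,d,h,a,Lt,e=p; q=np.radians(q)
    R=rot(Z,q[0]); P=R@np.array([a,d,h]); R=R@rot(Y,q[1]); P=P+R@[0,0,L1]; R=R@rot(Y,q[2]); P=P+R@[e,0,L2]
    R=R@rot(Z,s4*q[3])@rot(Y,q[4]); P=P+R@[0,0,Lt]; R=R@rot(Z,-s6*q[5]); return P,R
D=[([60.0269,21.831,74.3697,0,83.859,-12.3345],[.16654,.52395,.23089]),([21.0032,6.5042,96.28856,0,77.154,2.6836],[.31298,.24601,.22812]),([-18.7105,13.09257,88.76786,.012,78.096,-3.959],[.45825,-.03109,.22284]),([-36.0632,32.42395,57.7894,-.01,89.811,-21.234],[.58511,-.2808,.22166]),
([-28.39657639,42.06524432,67.60322518,-15.80499946,68.52757604,-5.07358915],[0.61129082,-0.27109797,0.06493015])]
E
cat > fit.py <<'E'
from fk import *
s=status.observe(); print(s['q'].round(2),s['position'],s['time_s']); D.append((s['q'],s['position']))
for s4 in (1,-1):
    def res(p): return np.concatenate([FK(p,q,s4)[0]-x for q,x in D])
    r=least_squares(res,[.59,.37,.117,0,0,.27,0]); print(s4,r.x.round(4),np.abs(r.fun).max())
    Pp,R=FK(r.x,s['q'],s4); print(R.round(3)); print(s['tool_rot'].round(3))
E
python3 fit.py
python3 - <<'E'
from h import *
s=status.observe(); R=s['tool_rot']
row(s['position']+np.array([-.0139,-.0428,.003]),R)
row(s['position']+np.array([-.0139,-.0428,.12]),R)
E
```

```text
[-30.21  46.49  69.58 -16.64  61.64  -4.39] [ 0.60882759 -0.29357459  0.00448673] 5.25
1 [0.5371 0.3508 0.1175 0.1301 0.     0.2575 0.103 ] 8.087089652775159e-06
[[-0.95   0.301 -0.078]
 [ 0.311  0.918 -0.246]
 [-0.002 -0.258 -0.966]]
[[ 0.301  0.95  -0.078]
 [ 0.918 -0.311 -0.246]
 [-0.258  0.002 -0.966]]
-1 [ 0.5507  0.2838  0.117  -0.4457  0.0566 -0.2516  0.0553] 0.008186490557977516
[[-0.83   0.529  0.175]
 [ 0.556  0.81   0.189]
 [-0.042  0.255 -0.966]]
[[ 0.301  0.95  -0.078]
 [ 0.918 -0.311 -0.246]
 [-0.258  0.002 -0.966]]
row [-0.885, 0.003, 0.174, 0.0, 0.0, 0.0] mm 45.1 deg 0.0
row [-1.489, 0.008, -2.086, 0.0, 0.0, 0.0] mm 128.2 deg 0.0
```

```bash
cat >> fk.py <<'E'
PAR=None
def getpar():
    def res(p): return np.concatenate([FK(p,q,1)[0]-x for q,x in D])
    return least_squares(res,[.5371,.3508,.1175,.1301,0,.2575,.103]).x
PAR=getpar()
def F(q):
    P,R=FK(PAR,q,1); return P,R@rot(Z,np.pi/2)
LO=np.array([-178.18,-50.72,12.68,-81.47,9.98,-165.26]);HI=np.array([178.18,133.34,142.11,261.47,163.14,165.26])
def IK(p,R,q0):
    def res(q):
        P,r=F(q); return np.r_[(P-p)*1000,Rn.from_matrix(R.T@r).as_rotvec()*200]
    s=least_squares(res,np.clip(q0,LO+.1,HI-.1),bounds=(LO,HI),x_scale=30); return s.x,np.abs(s.fun).max()
def Rhead(psi,tilt): # tool z heading psi, tilt below horizontal, tool x up
    a,y=np.radians([tilt,psi]); m=np.array([np.cos(y),np.sin(y),0]); z=np.cos(a)*m-np.sin(a)*np.array([0,0,1]); x=np.sin(a)*m+np.cos(a)*np.array([0,0,1]); return np.c_[x,np.cross(z,x),z]
E
cat > chk.py <<'E'
from fk import *
s=status.observe(); q=s['q']; print(F(q)[0]-s['position'],np.abs(F(q)[1]-s['tool_rot']).max())
R=s['tool_rot']; p=s['position']
R1=R@rot(Y,np.pi/2); print(R1.round(3)) 
for tgt in [(.63,0,10),(.60,0,10),(.63,0,30),(.6,0,45),(.63,0.,72)]:
    RF=Rhead(tgt[2],15); g=np.array([tgt[0],tgt[1],.047+.15]); 
    qq=q; ok=[]
    # path: lift then slerp
    P0=p+np.array([-.0139,-.0428,.14]); P1=g+.019*RF[:,2]
    rv=Rn.from_matrix(R.T@RF).as_rotvec()
    for f in np.linspace(0,1,12):
        qq,e=IK(P0+(P1-P0)*f,R@Rn.from_rotvec(rv*f).as_matrix(),qq); ok.append(round(e,2))
    print(tgt,np.degrees(np.linalg.norm(rv)),ok); print('   up',qq.round(0))
    for z in (.1,.05,0): qq,e=IK(P1-np.array([0,0,.15-z]),RF,qq); 
    print('  dn',qq.round(1),e)
    qd,e=IK([tgt[0],tgt[1],.06],Rdown(tgt[2]),[-10,40,90,0,60,0]); print('  top',qd.round(0),e)
E
python3 chk.py
```

```text
[ 9.28481309e-07 -7.53902406e-07  1.14462902e-07] 4.996003610813204e-16
[[ 0.078  0.95   0.301]
 [ 0.246 -0.311  0.918]
 [ 0.966  0.002 -0.258]]
(0.63, 0, 10) 105.22350294157329 [np.float64(0.0), np.float64(0.0), np.float64(0.0), np.float64(0.0), np.float64(0.0), np.float64(0.0), np.float64(0.0), np.float64(0.0), np.float64(0.0), np.float64(0.0), np.float64(0.0), np.float64(0.0)]
   up [-23.  29. 114. 134.  46. -63.]
  dn [-22.5  50.3 117.3 144.9  64.7 -82.7] 2.220446049250313e-13
  top [-11.  39.  74.   0.  67.  69.] 1.1758718007676713e-11
(0.6, 0, 10) 105.22350294157329 [np.float64(0.0), np.float64(0.0), np.float64(0.0), np.float64(0.0), np.float64(0.0), np.float64(0.0), np.float64(0.0), np.float64(0.0), np.float64(0.0), np.float64(0.0), np.float64(0.0), np.float64(0.0)]
   up [-24.  27. 119. 134.  49. -65.]
  dn [-24.4  50.8 122.3 144.4  69.3 -85.8] 1.249000902703301e-13
  top [-11.  36.  80.   0.  64.  69.] 5.5299328164760565e-12
(0.63, 0, 30) 97.25012591957666 [np.float64(0.0), np.float64(0.0), np.float64(0.0), np.float64(0.0), np.float64(0.0), np.float64(0.0), np.float64(0.0), 
[... 351 characters left out ...]
float64(0.0), np.float64(0.0), np.float64(0.0), np.float64(0.0), np.float64(0.0), np.float64(0.0), np.float64(0.0), np.float64(0.0)]
   up [-35.  32. 105.  87.  72. -45.]
  dn [-35.   50.4 107.3  93.4  72.4 -67. ] 4.6205154345230755e-12
  top [-11.  36.  80.   0.  64.  34.] 1.1102230246251565e-13
(0.63, 0.0, 72) 89.96423281210087 [np.float64(0.0), np.float64(0.0), np.float64(0.0), np.float64(0.0), np.float64(0.0), np.float64(0.0), np.float64(0.0), np.float64(0.0), np.float64(0.0), np.float64(0.0), np.float64(0.0), np.float64(0.0)]
   up [-33.  41.  82.  69.  94. -36.]
  dn [-32.7  54.5  84.7  69.2  87.9 -50.8] 6.328271240363392e-12
  top [-11.  39.  74.  -0.  67.   7.] 1.1102230246251565e-13
```

Emit:
{"fn": "send_rows", "kwargs": {"targets": [[-0.45,0,0.09,0,0,0,30],[-0.89,0,0.17,0,0,0,30],[-0.9,0,0.15,0,0,0,30],[-1.49,0,-2.1,0,0,0,30],[-1.49,0,-2.1,0,0,0,30]]}}

```text
time_s: 5.88
position: [0.5942, -0.3364, 0.1267]
tool_rot: [[0.302, 0.95, -0.079], [0.918, -0.312, -0.246], [-0.258, 0.002, -0.966]]
ft_force: [0.4, -0.6, -2.2]
grip_width: 0.0365
```

Run:
```python
from h import *
s=status.observe(); print(s)
im,d=snap('wrist','w3.png')
```

```text
{'time_s': 5.875, 'q': array([-34.02919205,  39.14607684,  62.41219524, -14.87354312,
        74.67483715, -12.35943074]), 'qvel': array([  0.17704015, -24.55218889, -27.75610747,   4.6184731 ,
        49.86118004, -13.92690825]), 'joint_efforts': array([  0.15720367, -57.22969294, -20.57125568,  -0.87498441,
        -1.14248179,   0.30607732]), 'position': array([ 0.59421652, -0.33638398,  0.12665122]), 'tool_rot': array([[ 0.30187699,  0.95009085, -0.07872525],
       [ 0.91781234, -0.31196775, -0.24555373],
       [-0.25785809,  0.00187201, -0.96618099]]), 'ft_force': array([ 0.37473559, -0.60348577, -2.19868068]), 'wrist_torque': array([ 0.21716738, -0.08018231, -0.03907834]), 'grip_width': 0.0364972800668657}
```

View pics/w3.png

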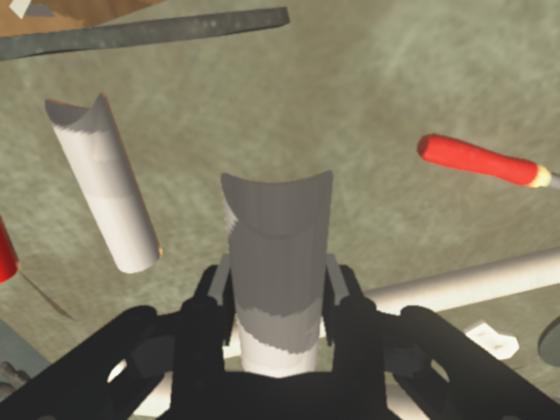

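```bash
cat > tube.py <<'E'
from fk import *
import sys
# tube axis direction in tool frame from wrist depth
def tube(f,box):
    d=np.load('pics/'+f+'.npy'); x0,y0,x1,y1=box
    v,u=np.mgrid[y0:y1,x0:x1].reshape(2,-1); k=(d[v,u]>0)&(d[v,u]<.4); v,u=v[k],u[k]
    P=deproj('wrist',u,v,d[v,u],np.eye(4)); 
    def res(p): # axis point (x0=0 plane): y,z at x=0 , slopes
        o=np.array([0,p[0],p[1]]); a=np.array([1,p[2],p[3]]); a/=np.linalg.norm(a)
        w=P-o; return np.linalg.norm(w-np.outer(w@a,a),axis=1)-.019
    r=least_squares(res,[0,-.019,0,0],loss='soft_l1',f_scale=.001); a=np.r_[1,r.x[2:]]
    print('n',len(P),'axis y,z at x=0',r.x[:2].round(4),'slope y,z deg',np.degrees(np.arctan(r.x[2:])).round(2),'rms',np.sqrt(np.mean(r.fun**2)).round(4),'xrange',np.percentile(P[:,0],[1,99]).round(3)); return r.x,P
if __name__=='__main__':
    tube('w3.png',(238,200,318,300)); tube('w3.png',(225,178,330,320))
E
python3 tube.py
python3 - <<'E'
from fk import *
RF=Rhead(10,15); s=status.observe(); print(RF)
P1=np.array([.63,0,.197])+.019*RF[:,2]; row(P1,RF)
E
```

```text
n 7963 axis y,z at x=0 [-0.0004 -0.0164] slope y,z deg [ -0.6 -14.6] rms 0.0014 xrange [0.005 0.039]
n 14846 axis y,z at x=0 [-0.0007 -0.015 ] slope y,z deg [ -0.09 -18.27] rms 0.0181 xrange [-0.011  0.048]
[[ 0.254887    0.17364818  0.95125124]
 [ 0.04494346 -0.98480775  0.16773126]
 [ 0.96592583  0.         -0.25881905]]
row [6.264, -1.129, -2.89, -4.152, 10.01, 7.422] mm 349.5 deg 105.1
```

Emit:
{"fn": "send_rows", "kwargs": {"targets": [[3.13,-0.56,-1.9,-2.08,5,3.71,30],[3.13,-0.56,-1.9,-2.08,5,3.71,30],[3.13,-0.56,-1.9,-2.08,5,3.71,30],[3.13,-0.56,-1.9,-2.08,5,3.71,30],[3.13,-0.56,-1.9,-2.08,5,3.71,30]]}}

```text
time_s: 6.55
position: [0.6223, -0.1601, 0.1769]
tool_rot: [[0.584, 0.634, 0.506], [0.648, -0.74, 0.179], [0.489, 0.223, -0.843]]
ft_force: [0.4, 0.4, -2.1]
grip_width: 0.0365
```

```bash
cat > go.py <<'E'
from fk import *
import sys
x,y,z,psi,tilt=map(float,sys.argv[1:6])
RF=Rhead(psi,tilt); s=status.observe(); print(s['q'].round(1),s['position'].round(4),s['ft_force'].round(1),s['wrist_torque'].round(2))
row(np.array([x,y,z])+.019*RF[:,2],RF)
E
python3 go.py .63 0 .197 10 15
```

```text
[-35.5  25.3  85.6  33.   53.9  -5.8] [ 0.6223 -0.1601  0.1769] [ 0.4  0.4 -2.1] [-0.13  0.4   0.02]
row [2.565, -2.024, 0.591, -2.108, 5.025, 3.639] mm 166.0 deg 52.4
```

Emit:
{"fn": "send_rows", "kwargs": {"targets": [[2.57,-2.02,0.59,-2.11,5.03,3.64,30],[2.57,-2.02,0.59,-2.11,5.03,3.64,30],[2.57,-2.02,0.59,-2.11,5.03,3.64,30],[2.57,-2.02,0.59,-2.11,5.03,3.64,30],[2.57,-2.02,0.59,-2.11,5.03,3.64,30]]}}

```text
time_s: 7.18
position: [0.6485, 0.0064, 0.1915]
tool_rot: [[0.368, 0.299, 0.88], [0.192, -0.951, 0.243], [0.91, 0.079, -0.408]]
ft_force: [0.6, 0.5, -1.3]
grip_width: 0.0362
```

```bash
python3 go.py .63 0 .072 10 15
python3 - <<'E'
from fk import *
from tube import tube
im,d=snap('wrist','w4.png'); tube('w4.png',(238,200,318,300))
im,d=snap('side','s4.png'); crop(im,180,130,320,260,5,'s4c.png')
E
```

```text
[-23.6  25.4 109.  109.6  37.6 -47.5] [0.6485 0.0064 0.1915] [ 0.6  0.5 -1.3] [-0.2   0.61  0.02]
row [-2.28, -0.138, 0.992, -0.687, 1.102, 0.847] mm 124.5 deg 12.4
n 7968 axis y,z at x=0 [-0.0004 -0.0162] slope y,z deg [ -0.71 -14.52] rms 0.0014 xrange [0.006 0.039]
```

View pics/s4c.png

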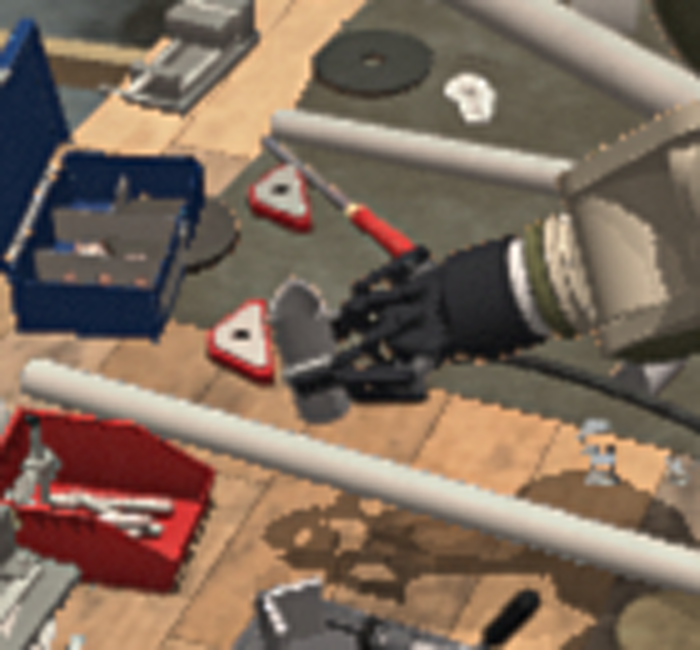

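View pics/w4.png

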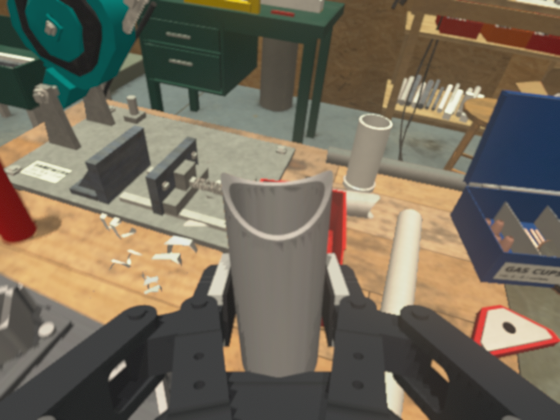

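Emit:
{"fn": "send_rows", "kwargs": {"targets": [[-0.4,-0.1,0.2,-0.69,1.1,0.85,30],[-1.1,-0.14,0.5,-0.69,1.1,0.85,30],[-2.28,-0.14,0.99,-0.69,1.1,0.85,30],[-2.28,-0.14,0.99,-0.69,1.1,0.85,30]]}}

```text
time_s: 7.78
position: [0.6476, 0.0033, 0.0609]
tool_rot: [[0.268, 0.178, 0.947], [0.042, -0.984, 0.174], [0.963, -0.007, -0.271]]
ft_force: [0.4, -0.5, 0.1]
grip_width: 0.0363
```

```bash
python3 go.py .63 0 .050 10 14.6;python3 go.py .63 0 .046 10 14.6
python3 - <<'E'
from fk import *
im,d=snap('top','t5.png'); crop(im,190,80,330,200,5,'t5c.png')
im,d=snap('side','s5.png'); crop(im,180,130,320,260,5,'s5c.png')
Q=[]
for n,f in (('top','t5.png'),('side','s5.png')):
    d=np.load('pics/'+f+'.npy'); v,u=np.nonzero((d>0)&(d<2.2)); P=deproj(n,u,v,d[v,u]); k=(abs(P[:,0]-.63)<.03)&(abs(P[:,1])<.03)&(P[:,2]>.1); print(n,np.sort(P[k,2])[-5:].round(3), np.median(P[k],0).round(3))
E
```

```text
[-22.7  47.  117.3 143.2  61.4 -79.9] [0.6476 0.0033 0.0609] [ 0.4 -0.5  0.1] [-0.09  0.67  0.03]
row [-0.299, 0.005, 0.093, -0.047, 0.141, -0.037] mm 15.7 deg 1.2
[-22.7  47.  117.3 143.2  61.4 -79.9] [0.6476 0.0033 0.0609] [ 0.4 -0.5  0.1] [-0.09  0.67  0.03]
row [-0.376, 0.006, 0.115, -0.047, 0.141, -0.037] mm 19.7 deg 1.2
top [0.114 0.114 0.115 0.117 0.119] [ 0.637 -0.002  0.105]
side [0.12  0.121 0.121 0.121 0.121] [ 0.635 -0.004  0.109]
```

View pics/s5c.png

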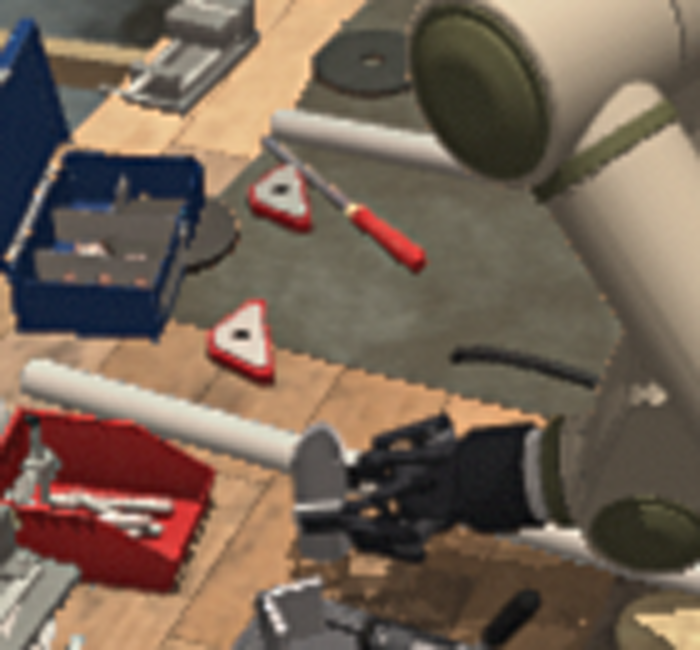

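View pics/t5c.png

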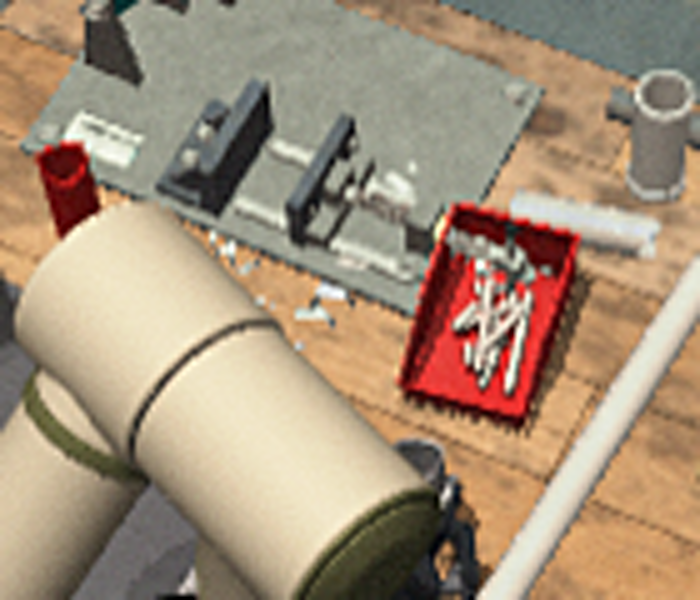

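Emit:
{"fn": "send_rows", "kwargs": {"targets": [[-0.2,0,0.06,-0.05,0.14,-0.04,30],[-0.3,0,0.09,-0.05,0.14,-0.04,30],[-0.33,0,0.1,-0.05,0.14,-0.04,30],[-0.33,0,0.1,-0.05,0.14,-0.04,30]]}}

```text
time_s: 8.38
position: [0.6488, 0.0029, 0.0514]
tool_rot: [[0.236, 0.17, 0.957], [0.049, -0.985, 0.163], [0.971, 0.008, -0.24]]
ft_force: [0.3, 0.4, -3.0]
grip_width: 0.0357
```

```bash
python3 go.py .63 0 .047 10 14.6;python3 go.py .63 0 .044 10 14.6
```

```text
[-22.5  49.6 117.5 145.4  65.3 -83. ] [0.6488 0.0029 0.0514] [ 0.3  0.4 -3. ] [-0.2   0.74 -0.02]
row [-0.181, -0.01, 0.031, 0.037, -0.086, 0.052] mm 9.2 deg 0.9
[-22.5  49.6 117.5 145.4  65.3 -83. ] [0.6488 0.0029 0.0514] [ 0.3  0.4 -3. ] [-0.2   0.74 -0.02]
row [-0.239, -0.01, 0.046, 0.037, -0.086, 0.052] mm 12.2 deg 0.9
```

Emit:
{"fn": "send_rows", "kwargs": {"targets": [[-0.08,0,0.01,0.02,-0.05,0.03,30],[-0.12,0,0.02,0.02,-0.05,0.03,30],[-0.12,0,0.02,0.02,-0.05,0.03,30]]}}

```text
time_s: 8.75
position: [0.648, 0.0027, 0.0434]
tool_rot: [[0.245, 0.172, 0.954], [0.045, -0.985, 0.166], [0.968, 0.002, -0.249]]
ft_force: [-0.0, -0.4, -2.4]
grip_width: 0.0361
```

Emit:
{"fn": "send_rows", "kwargs": {"targets": [[-0.04,0,0.01,0,0,0,30],[-0.04,0,0.01,0,0,0,30]]}}

```text
time_s: 9.0
position: [0.6483, 0.0027, 0.0425]
tool_rot: [[0.242, 0.172, 0.955], [0.045, -0.985, 0.166], [0.969, 0.003, -0.246]]
ft_force: [-1.3, 0.8, 4.9]
grip_width: 0.0359
```

Emit:
{"fn": "send_rows", "kwargs": {"targets": [[0,0,0,0,0,0,44],[0,0,0,0,0,0,60],[0,0,0,0,0,0,70],[0,0,0,0,0,0,70]]}}

```text
time_s: 9.5
position: [0.648, 0.0027, 0.0415]
tool_rot: [[0.245, 0.172, 0.954], [0.045, -0.985, 0.166], [0.968, 0.003, -0.249]]
ft_force: [0.8, -1.0, -0.5]
grip_width: 0.07
```

Run:
```python
from fk import *
from tube import tube
s=status.observe(); print(s['position'],s['grip_width'],s['ft_force'])
im,d=snap('wrist','w6.png'); tube('w6.png',(238,200,318,300))
```

```text
[0.64801401 0.00274431 0.04153899] 0.0699704315648795 [ 0.80064181 -1.0382322  -0.52788985]
n 7974 axis y,z at x=0 [ 0.0002 -0.0155] slope y,z deg [  0.57 -14.31] rms 0.0013 xrange [0.006 0.041]
```

View pics/w6.png

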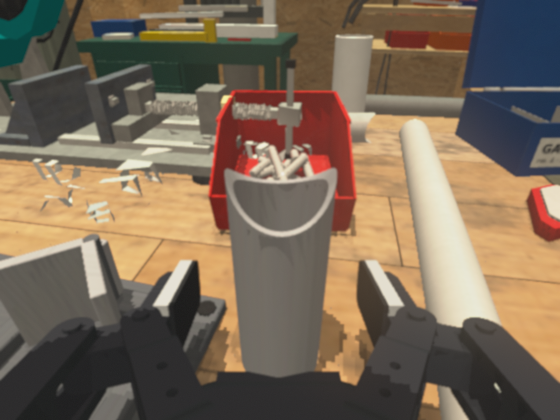

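```bash
cat > rg.py <<'E'
from fk import *
s=status.observe(); R=s['tool_rot'];p=s['position'];q=s['q']
b=p-.075*R[:,2]; row(b,R); qa,e=IK(b,R,q); print(qa.round(1),e)
P0=b; P1=np.array([.633,0,.17]); R1=Rdown(9.9); rv=Rn.from_matrix(R.T@R1).as_rotvec(); print('rv',np.degrees(rv))
qq=qa
for f in np.linspace(0,1,11):
    a=P0+(P1-P0)*f; 
    qq,e=IK(a,R@Rn.from_rotvec(rv*f).as_matrix(),qq); print(f.round(1),a.round(3),qq.round(0),round(e,2))
E
python3 rg.py
```

```text
row [-0.0, -0.0, -1.5, 0.0, 0.0, 0.0] mm 75.0 deg 0.0
[-29.5  49.7 129.2 140.5  74.7 -89.4] 2.220446049250313e-13
rv [  0.14212796 -75.56840641   0.08299173]
0.0 [ 0.576 -0.01   0.06 ] [-30.  50. 129. 140.  75. -89.] 0.0
0.1 [ 0.582 -0.009  0.071] [-28.  42. 126. 138.  58. -81.] 0.0
0.2 [ 0.588 -0.008  0.082] [-26.  35. 122. 132.  43. -70.] 0.0
0.3 [ 0.593 -0.007  0.093] [-23.  30. 117. 116.  29. -51.] 0.0
0.4 [ 0.599 -0.006  0.104] [-21.  26. 110.  84.  22. -17.] 0.0
0.5 [ 0.605 -0.005  0.115] [-19.  25. 104.  46.  24.  23.] 0.0
0.6 [ 0.61  -0.004  0.126] [-17.  24.  97.  24.  34.  46.] 0.0
0.7 [ 0.616 -0.003  0.137] [-15.  25.  89.  13.  45.  57.] 0.0
0.8 [ 0.622 -0.002  0.148] [-14.  27.  82.   7.  57.  63.] 0.0
0.9 [ 0.627 -0.001  0.159] [-12.  30.  74.   3.  69.  67.] 0.0
1.0 [0.633 0.    0.17 ] [-11.  33.  66.   0.  81.  69.] 0.0
```

Emit:
{"fn": "send_rows", "kwargs": {"targets": [[0,0,-0.6,0,0,0,75],[0,0,-1.5,0,0,0,80],[0,0,-1.6,0,0,0,80],[1.2,0,-1.9,0,0,0,80],[2.7,0,-2.2,0,0,0,80]]}}

```text
time_s: 10.18
position: [0.5761, -0.0102, 0.1854]
tool_rot: [[0.249, 0.17, 0.954], [0.043, -0.985, 0.164], [0.968, 0.0, -0.253]]
ft_force: [1.0, 0.6, 0.5]
grip_width: 0.08
```

Run:
```python
from fk import *
s=status.observe(); print(s['q'].round(1),s['position'])
# look down on leg: tool-down with camera seeing leg. 
row([.60,0,.25],Rdown(9.9)); row([.633,0,.2],Rdown(9.9))
im,d=snap('side','s7.png'); crop(im,160,180,300,310,5,'s7c.png')
```

```text
[-29.6  26.9 125.6 131.7  55.3 -69.1] [ 0.57605562 -0.01022725  0.18542778]
row [1.378, -0.12, 0.164, 0.01, -9.422, -0.013] mm 69.6 deg 75.4
row [0.574, -0.008, 1.046, 0.01, -9.422, -0.013] mm 59.7 deg 75.4
```

View pics/s7c.png

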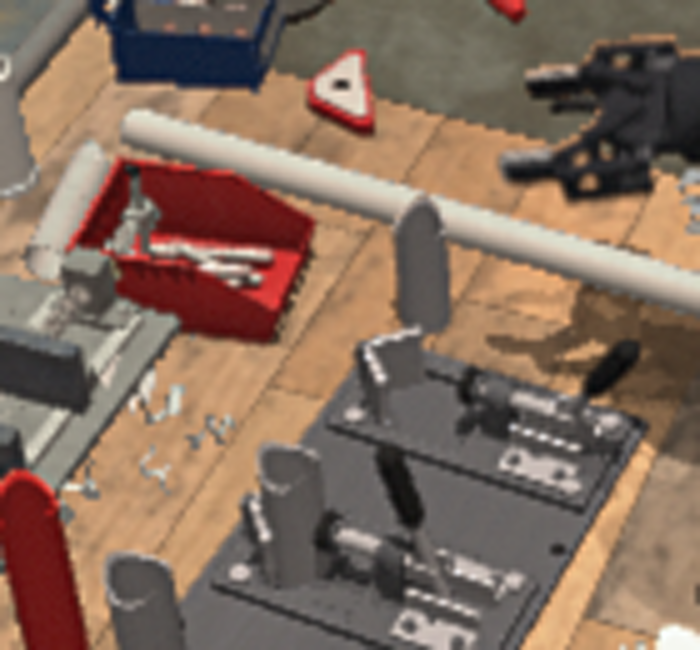

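Emit:
{"fn": "send_rows", "kwargs": {"targets": [[1.4,-0.12,0.16,0,-9.42,0,80],[1.4,-0.12,0.16,0,-9.42,0,80],[1.4,-0.12,0.16,0,-9.42,0,80],[1.4,-0.12,0.16,0,-9.42,0,80],[1.4,-0.12,0.16,0,-9.42,0,80]]}}

```text
time_s: 10.85
position: [0.599, 0.0134, 0.2455]
tool_rot: [[0.614, 0.303, 0.728], [0.114, -0.948, 0.299], [0.781, -0.101, -0.617]]
ft_force: [0.0, 0.6, -0.5]
grip_width: 0.08
```

Run:
```python
from fk import *
s=status.observe(); print(s['q'].round(1),s['position'])
row([.58,0.05,.28],Rdown(9.9))
```

```text
[-25.2  14.  102.2  61.2  41.5   9.7] [0.59895489 0.01337498 0.24547189]
row [0.389, -0.879, -0.483, -1.113, -6.396, 0.587] mm 53.8 deg 52.1
```

Emit:
{"fn": "send_rows", "kwargs": {"targets": [[0.39,-0.88,-0.48,-1.11,-6.4,0.59,80],[0.39,-0.88,-0.48,-1.11,-6.4,0.59,80],[0.39,-0.88,-0.48,-1.11,-6.4,0.59,80],[0.39,-0.88,-0.48,-1.11,-6.4,0.59,80],[0.39,-0.88,-0.48,-1.11,-6.4,0.59,80]]}}

```text
time_s: 11.48
position: [0.5799, 0.0506, 0.2804]
tool_rot: [[0.976, 0.188, 0.114], [0.184, -0.982, 0.047], [0.121, -0.025, -0.992]]
ft_force: [0.8, -0.3, -0.2]
grip_width: 0.08
```

Run:
```python
from fk import *
s=status.observe(); print(s['q'].round(1),s['position'])
row([.58,0.05,.28],Rdown(9.9))
```

```text
[-8.3 20.4 68.8  3.6 84.8 70.8] [0.57993178 0.05060371 0.2803882 ]
row [-0.002, 0.012, 0.007, -0.188, -0.867, 0.107] mm 0.7 deg 7.1
```

Emit:
{"fn": "send_rows", "kwargs": {"targets": [[0,0,0,-0.19,-0.87,0.11,80],[0,0,0,-0.19,-0.87,0.11,80],[0,0,0,-0.19,-0.87,0.11,80]]}}

```text
time_s: 11.85
position: [0.5796, 0.0503, 0.279]
tool_rot: [[0.985, 0.173, 0.004], [0.173, -0.985, 0.004], [0.005, -0.003, -1.0]]
ft_force: [-0.7, 0.3, -0.1]
grip_width: 0.0801
```

Run:
```python
from fk import *
s=status.observe(); print(s['q'].round(1),s['position'])
im,d=snap('wrist','w7.png'); np.savez('pics/w7.npz',R=s['tool_rot'],p=s['position'])
s2=status.observe(); print(s2['position']-s['position'])
for l in ['short_standing_mid','short_lying_mid','station_b_grip']:
    for r in vision.masks_of('wrist',l): print(l,r['p'],r['extent'])
```

```text
[-6.8 23.4 63.9  0.2 92.5 73.2] [0.57957677 0.05032565 0.27901446]
[-0.00021692 -0.00023625  0.00029233]
short_standing_mid 0.82 [63.7, 87.4, 141.5, 129.5]
short_standing_mid 0.71 [191.4, 94.3, 288.9, 314.8]
short_lying_mid 0.73 [311.5, 109.1, 362.3, 153.4]
short_lying_mid 0.43 [191.1, 97.8, 289.3, 312.5]
station_b_grip 0.59 [192.9, 236.5, 228.9, 317.5]
```

View pics/w7.png

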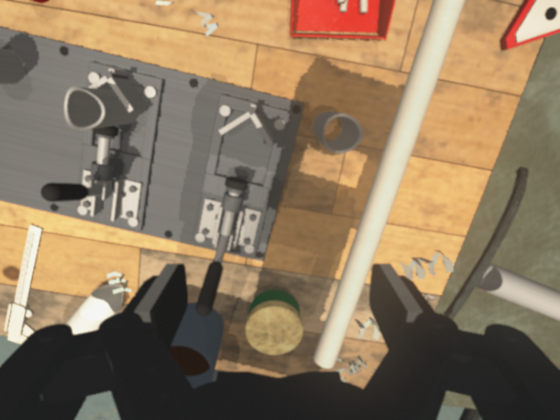

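```bash
cat > map.py <<'E'
from fk import *
def mp(f,npz,x0,x1,y0,y1,k,out):
    im=cv2.imread('pics/'+f); d=np.load('pics/'+f+'.npy'); z=np.load('pics/'+npz); T=np.eye(4);T[:3,:3]=z['R'];T[:3,3]=z['p']
    v,u=np.nonzero((d>0)&(d<.6)); P=deproj('wrist',u,v,d[v,u],T)
    W=int((y1-y0)*k);H=int((x1-x0)*k); o=np.zeros((H,W,3),np.uint8)
    c=((y1-P[:,1])*k).astype(int); r=((x1-P[:,0])*k).astype(int); kk=(c>=0)&(c<W-1)&(r>=0)&(r<H-1)
    zz=np.clip((P[:,2]+.01)*1800,0,255).astype(np.uint8); col=cv2.applyColorMap(zz.reshape(-1,1),cv2.COLORMAP_JET)[:,0]
    for i in np.argsort(P[:,2]):
        if kk[i]: o[r[i]:r[i]+2,c[i]:c[i]+2]=col[i]
    for y in np.arange(np.ceil(y0*20)/20,y1,.05): cv2.putText(o,f'{y:.2f}',(int((y1-y)*k),10),0,.35,(255,255,255),1); cv2.line(o,(int((y1-y)*k),0),(int((y1-y)*k),4),(255,255,255),1)
    for x in np.arange(np.ceil(x0*20)/20,x1,.05): cv2.putText(o,f'{x:.2f}',(0,int((x1-x)*k)),0,.35,(255,255,255),1)
    cv2.imwrite('pics/'+out,o); return P,u,v
if __name__=='__main__':
    P,u,v=mp('w7.png','w7.npz',.4,.72,-.05,.32,2000,'m7.png')
    np.save('pics/P7.npy',P)
    def ring(c,zmin,zmax,r=.03):
        k=(np.hypot(P[:,0]-c[0],P[:,1]-c[1])<r)&(P[:,2]>zmin)&(P[:,2]<zmax); Q=P[k]
        f=least_squares(lambda p: np.hypot(Q[:,0]-p[0],Q[:,1]-p[1])-p[2],[*c,.018],loss='soft_l1',f_scale=.001); print('ring',f.x.round(4),len(Q),Q[:,2].max().round(3))
        t=np.degrees(np.arctan2(Q[:,1]-f.x[1],Q[:,0]-f.x[0]));  b=[(a,Q[abs(t-a)<10,2].max().round(3) if (abs(t-a)<10).any() else None) for a in range(-170,180,20)]; print([(int(a),None if z is None else float(z)) for a,z in b])
        return f.x
    ring((.633,0),.07,.12); ring((.613,.24),.085,.13)
    for reg in [((.40,.45),(-.05,0))]: pass
    k=(abs(P[:,0]-.56)<.03)&(abs(P[:,1]+.0)<.02); print('wood',np.median(P[k,2]),'plate',np.median(P[(abs(P[:,0]-.56)<.03)&(abs(P[:,1]-.16)<.01),2]))
E
python3 map.py
```

```text
ring [0.6338 0.0013 0.0176] 635 0.101
[(-170, 0.088), (-150, 0.09), (-130, 0.092), (-110, 0.097), (-90, 0.101), (-70, 0.1), (-50, 0.097), (-30, 0.093), (-10, 0.09), (10, 0.089), (30, 0.091), (50, 0.093), (70, 0.098), (90, 0.1), (110, 0.1), (130, 0.099), (150, 0.094), (170, 0.091)]
ring [0.6164 0.2412 0.0177] 906 0.11
[(-170, 0.109), (-150, 0.103), (-130, 0.1), (-110, 0.097), (-90, 0.097), (-70, 0.098), (-50, 0.103), (-30, 0.106), (-10, 0.109), (10, 0.108), (30, 0.105), (50, 0.101), (70, 0.098), (90, 0.097), (110, 0.099), (130, 0.102), (150, 0.107), (170, 0.11)]
wood 0.3422255616438431 plate 0.008931676113727749
```

View pics/m7.png

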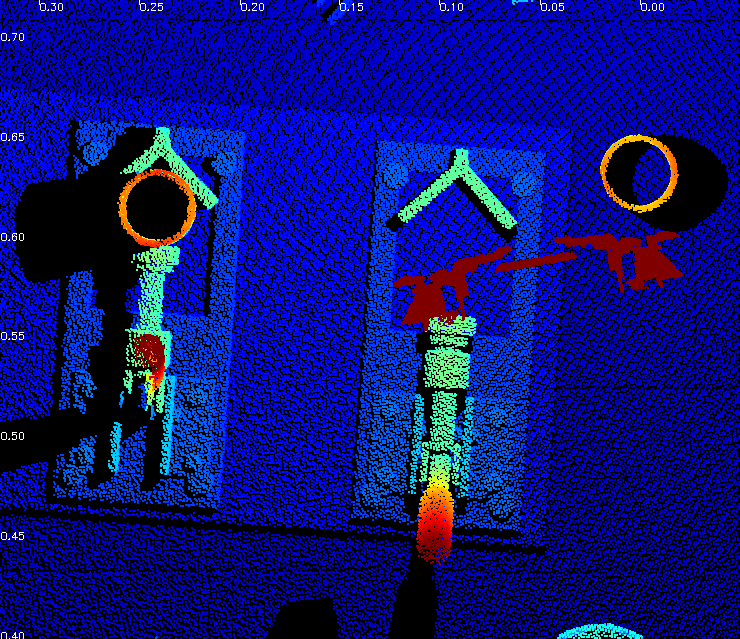

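Run:
```python
from fk import *
P=np.load('pics/P7.npy')
def vee(c0):
    k=(P[:,2]>.046)&(P[:,2]<.062)&(abs(P[:,0]-c0[0]-.012)<.028)&(abs(P[:,1]-c0[1])<.04); Q=P[k][:,:2]
    best=None
    # left wall and right wall centrelines by PCA
    ax=Q[:,1].copy(); ym=Q[Q[:,0]>Q[:,0].max()-.006,1].mean()
    xt=Q[:,0].max()
    out=[]
    for sgn in (1,-1):
        q=Q[((Q[:,1]-ym)*sgn>.006)&(Q[:,0]<xt-.008)]
        if len(q)<20: continue
        c=q.mean(0); w,V=np.linalg.eigh((q-c).T@(q-c)); d=V[:,1]; d=d*np.sign(d[0]); n=np.array([-d[1],d[0]]); s=(q-c)@n
        # inner side: toward c0
        sg=np.sign((np.array(c0)-c)@n); smax=np.percentile(s*sg,97)
        out.append((c+n*sg*smax,d,n*sg)); print('wall',sgn,len(q),'ang',np.degrees(np.arctan2(d[1],d[0])).round(2),'thick',(np.percentile(s,97)-np.percentile(s,3)).round(4))
    if len(out)==2:
        # seat: distance 19mm from both inner lines
        A=np.array([out[0][2],out[1][2]]); b=np.array([o[2]@o[0]+.019 for o in out]); print('seat',np.linalg.solve(A,b))
vee((.6096,.0914)); vee((.6164,.2412))
# edges of station base B and A: right edges z step .012? 
# cross-line direction from heights: fit z=z0-14..: horn orientation via 2nd harmonic
for c in [(.6338,.0013),(.6164,.2412)]:
    k=(np.hypot(P[:,0]-c[0],P[:,1]-c[1])<.0215)&(np.hypot(P[:,0]-c[0],P[:,1]-c[1])>.014)&(P[:,2]>.083)&(P[:,2]<.115); Q=P[k]
    t=np.arctan2(Q[:,1]-c[1],Q[:,0]-c[0])
    # top surface: max per bin
    bins=np.arange(-np.pi,np.pi,np.pi/24); tb=[];zb=[]
    for b in bins:
        kk=(t>=b)&(t<b+np.pi/24)
        if kk.sum()>3: tb.append(b+np.pi/48); zb.append(np.percentile(Q[kk,2],80))
    tb=np.array(tb);zb=np.array(zb); A=np.c_[np.ones_like(tb),np.cos(tb),np.sin(tb),np.cos(2*tb),np.sin(2*tb)]
    x=np.linalg.lstsq(A,zb,rcond=None)[0]; hd=np.degrees(np.arctan2(x[4],x[3]))/2; print('horn dir',hd.round(2),'cross line',(hd+90)%180, x.round(4))
# pad/clamp ridge direction for B
k=(P[:,2]>.03)&(P[:,2]<.06)&(P[:,0]>.46)&(P[:,0]<.56)&(abs(P[:,1]-.1)<.02); Q=P[k]
xs=np.arange(.465,.56,.01); ys=[ (np.percentile(Q[abs(Q[:,0]-x)<.005,1],5)+np.percentile(Q[abs(Q[:,0]-x)<.005,1],95))/2 for x in xs]; f=np.polyfit(xs,ys,1); print('rod axis slope deg',np.degrees(np.arctan(f[0])),'y at x=.61',np.polyval(f,.61))
k=(P[:,2]>.085)&(P[:,0]<.5)&(abs(P[:,1]-.1)<.02)&(P[:,2]<.15); Q=P[k]; print('grip',Q.mean(0),Q.min(0),Q.max(0))
```

```text
wall 1 182 ang -48.09 thick 0.0057
wall -1 187 ang 39.24 thick 0.006
seat [0.605863   0.09208858]
wall 1 302 ang -11.94 thick 0.0108
wall -1 426 ang 9.63 thick 0.0177
seat [0.56343961 0.24066145]
horn dir -76.89 cross line 13.108625601275023 [ 0.0927 -0.0002  0.0002 -0.005  -0.0025]
horn dir -2.54 cross line 87.45568547873151 [ 0.1     0.0001  0.0001  0.0057 -0.0005]Traceback (most recent call last):
  File "<stdin>", line 35, in <module>
    return _quantile_unchecked(
        a, q, axis, out, overwrite_input, method, keepdims, weights)
    return _ureduce(a,
                    func=_quantile_ureduce_func,
    ...<5 lines>...
                    overwrite_input=overwrite_input,
                    method=method)
    r = func(a, **kwargs)
    result = _quantile(arr,
                       quantiles=q,
    ...<2 lines>...
                       out=out,
                       weights=wgt)
    slices_having_nans = np.isnan(arr[-1, ...])
                                  ~~~^^^^^^^^^
IndexError: index -1 is out of bounds for axis 0 with size 0
```

```bash
python3 go.py 0 0 0 0 0 | head -1
python3 - <<'E'
from fk import *
row([.585,-0.005,.19],Rdown(10))
E
```

```text
[-6.8 23.4 63.9  0.2 92.5 73.3] [0.5793 0.0498 0.2796] [ 0.   0.2 -1.2] [-0.01  0.03 -0.03]
row [-0.085, 1.103, 1.79, -0.016, -0.033, -0.014] mm 105.2 deg 0.3
```

Emit:
{"fn": "send_rows", "kwargs": {"targets": [[-0.09,1.1,1.79,0,0,0,80],[-0.09,1.1,1.79,0,0,0,80],[-0.09,1.1,1.79,0,0,0,80],[-0.09,1.1,1.79,0,0,0,80]]}}

```text
time_s: 12.55
position: [0.5855, -0.0044, 0.1913]
tool_rot: [[0.985, 0.172, 0.006], [0.172, -0.985, 0.002], [0.006, -0.001, -1.0]]
ft_force: [0.1, 0.8, 0.4]
grip_width: 0.08
```

```bash
cat > mouth.py <<'E'
from fk import *
def mouth(f,T,c,lo,hi):
    d=np.load('pics/'+f+'.npy'); v,u=np.nonzero((d>0)&(d<.6)); P=deproj('wrist',u,v,d[v,u],T)
    k=(np.hypot(P[:,0]-c[0],P[:,1]-c[1])<.03)&(P[:,2]>lo)&(P[:,2]<hi); Q=P[k]
    f_=least_squares(lambda p: np.hypot(Q[:,0]-p[0],Q[:,1]-p[1])-p[2],[*c,.018],loss='soft_l1',f_scale=.001).x; print('ring',f_.round(4),len(Q),Q[:,2].max().round(4))
    # joint fit: saddle model: z_top = zs + R-sqrt(R^2-w^2)? approx: z = a + 14*((w/19)^2) ; use top rim bins
    r=np.hypot(P[:,0]-f_[0],P[:,1]-f_[1]); k=(abs(r-f_[2])<.0035)&(P[:,2]>lo)&(P[:,2]<hi); Q=P[k]
    t=np.arctan2(Q[:,1]-f_[1],Q[:,0]-f_[0]); n=36; tb=[];zb=[]
    for i in range(n):
        b=-np.pi+i*2*np.pi/n; kk=(t>=b)&(t<b+2*np.pi/n)
        if kk.sum()>3: tb.append(b+np.pi/n); zb.append(np.percentile(Q[kk,2],85))
    tb=np.array(tb);zb=np.array(zb);A=np.c_[np.ones_like(tb),np.cos(tb),np.sin(tb),np.cos(2*tb),np.sin(2*tb)]
    s=least_squares(lambda x:A@x-zb,np.linalg.lstsq(A,zb,rcond=None)[0],loss='soft_l1',f_scale=.001); x=s.x
    hd=np.degrees(np.arctan2(x[4],x[3]))/2; print('cross line',((hd+90)%180).round(2),'bins',len(tb),x.round(4),'rms',np.sqrt(np.mean(s.fun**2)).round(4)); return f_,hd+90
E
python3 - <<'E'
from fk import *
from mouth import mouth
s=status.observe(); T=np.eye(4);T[:3,:3]=s['tool_rot'];T[:3,3]=s['position']; print(s['position'])
im,d=snap('wrist','w8.png'); np.savez('pics/w8.npz',R=s['tool_rot'],p=s['position'])
mouth('w8.png',T,(.6338,.0013),.082,.12)
z=np.load('pics/w7.npz');T=np.eye(4);T[:3,:3]=z['R'];T[:3,3]=z['p']
mouth('w7.png',T,(.6338,.0013),.082,.12); mouth('w7.png',T,(.6164,.2412),.09,.12)
E
```

```text
[ 0.58549747 -0.00437497  0.19127937]
ring [ 6.338e-01 -1.000e-04  1.760e-02] 736 0.1016
cross line 11.15 bins 36 [ 0.0929 -0.0001  0.0001 -0.0054 -0.0022] rms 0.0006
ring [0.6337 0.001  0.0177] 472 0.1011
cross line 12.81 bins 36 [ 0.093  -0.0002  0.0001 -0.0051 -0.0024] rms 0.0006
ring [0.6163 0.2413 0.0178] 706 0.1103
cross line 86.07 bins 36 [ 0.1007 -0.      0.      0.0056 -0.0008] rms 0.0006
```

View pics/w8.png

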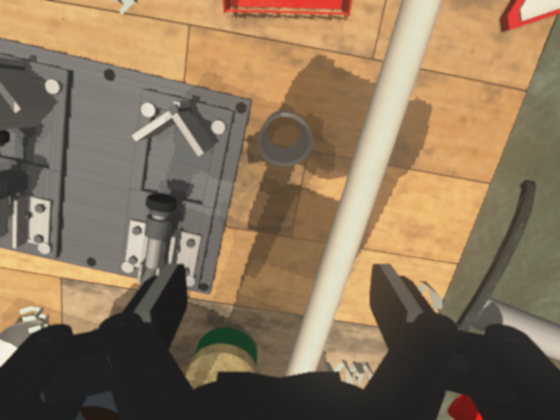

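Run:
```python
from fk import *
row([.6338,0.0003,.13],Rdown(11)); row([.6338,0.0003,.059],Rdown(11))
```

```text
row [0.956, 0.08, 1.238, -0.007, -0.048, -0.133] mm 78.3 deg 1.1
row [0.946, 0.081, 2.658, -0.007, -0.048, -0.133] mm 141.1 deg 1.1
```

Emit:
{"fn": "send_rows", "kwargs": {"targets": [[0.96,0.08,0.8,-0.01,-0.05,-0.13,62],[0.96,0.08,0.8,-0.01,-0.05,-0.13,62],[0.96,0.08,1.2,-0.01,-0.05,-0.13,62]]}}

```text
time_s: 12.98
position: [0.6343, 0.0005, 0.1323]
tool_rot: [[0.982, 0.191, 0.002], [0.191, -0.982, -0.001], [0.001, 0.001, -1.0]]
ft_force: [-0.4, 0.1, 0.1]
grip_width: 0.0619
```

Run:
```python
from fk import *
row([.6338,0.0003,.059],Rdown(11)); im,d=snap('wrist','w9.png'); im,d=snap('side','s9.png'); crop(im,160,180,300,310,5,'s9c.png')
```

```text
row [-0.013, -0.001, 1.466, 0.009, -0.01, 0.002] mm 73.3 deg 0.1
```

View pics/w9.png

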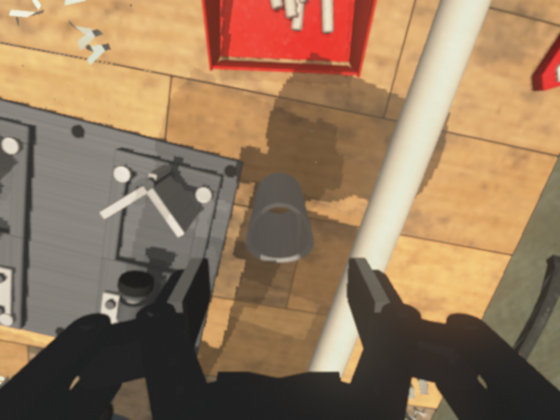

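View pics/s9c.png

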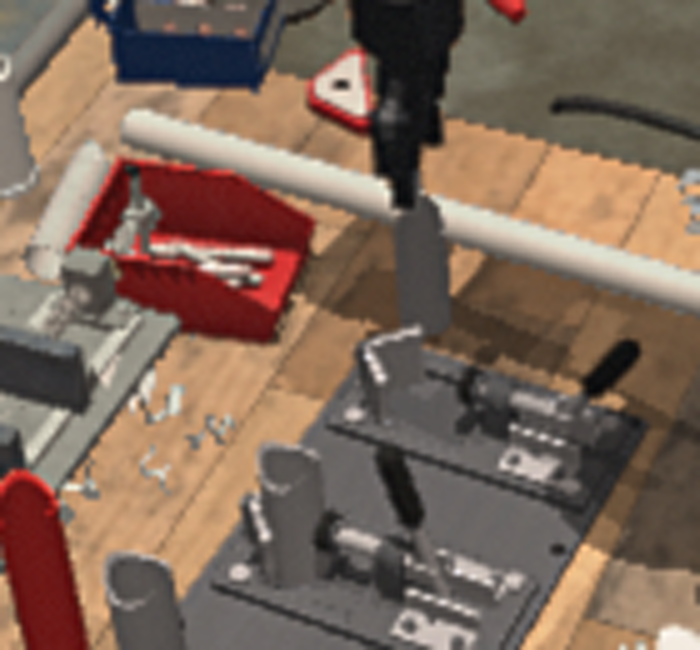

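Emit:
{"fn": "send_rows", "kwargs": {"targets": [[0,0,0.7,0,0,0,62],[0,0,1.46,0,0,0,62],[0,0,1.46,0,0,0,62],[0,0,1.46,0,0,0,62]]}}

```text
time_s: 13.58
position: [0.634, -0.0002, 0.0595]
tool_rot: [[0.982, 0.19, 0.0], [0.19, -0.982, -0.001], [0.0, 0.001, -1.0]]
ft_force: [0.4, 0.2, 0.1]
grip_width: 0.0619
```

Emit:
{"fn": "send_rows", "kwargs": {"targets": [[0,0,0,0,0,0,45],[0,0,0,0,0,0,30],[0,0,0,0,0,0,30],[0,0,0,0,0,0,30],[0,0,0,0,0,0,30]], "grip_force": 60}}

```text
time_s: 14.2
position: [0.6337, -0.0003, 0.0589]
tool_rot: [[0.982, 0.19, -0.0], [0.19, -0.982, -0.001], [-0.001, 0.001, -1.0]]
ft_force: [-0.8, -0.1, 6.9]
grip_width: 0.0363
```

Emit:
{"fn": "send_rows", "kwargs": {"targets": [[0,0,-0.8,0,0,0,30],[0,0,-1.7,0,0,0,30],[0,0,-1.7,0,0,0,30]]}}

```text
time_s: 14.58
position: [0.6347, -0.0004, 0.146]
tool_rot: [[0.982, 0.19, 0.004], [0.19, -0.982, -0.001], [0.004, 0.002, -1.0]]
ft_force: [0.7, 0.4, -2.7]
grip_width: 0.0365
```

Run:
```python
from fk import *
s=status.observe(); print(s['ft_force'],s['grip_width'])
row([.5985,.0924,.145],Rdown(85.6)); print(IK([.5985,.0924,.067],Rdown(85.6),s['q']))
```

```text
[ 0.70075315  0.35023462 -2.71020565] 0.036493880704192044
row [-0.359, -1.96, 0.014, 0.031, -0.012, -9.33] mm 99.6 deg 74.6
(array([-2.41091660e+00,  3.62169995e+01,  7.82259860e+01,  3.03836894e-17,
        6.55570146e+01,  1.98908340e+00]), np.float64(2.220446049250313e-13))
```

Emit:
{"fn": "send_rows", "kwargs": {"targets": [[-0.36,-1.96,0,0.03,0,-9.33,30],[-0.36,-1.96,0,0.03,0,-9.33,30],[-0.36,-1.96,0,0.03,0,-9.33,30],[-0.36,-1.96,0,0.03,0,-9.33,30],[-0.36,-1.96,0,0.03,0,-9.33,30]]}}

```text
time_s: 15.2
position: [0.5963, 0.0928, 0.1409]
tool_rot: [[0.422, 0.907, -0.007], [0.907, -0.422, 0.002], [-0.001, -0.008, -1.0]]
ft_force: [0.6, 1.2, -1.6]
grip_width: 0.0365
```

Emit:
{"fn": "send_rows", "kwargs": {"targets": [[0,0,0,0,0,-2.65,30],[0,0,0,0,0,-2.65,30],[0,0,0,0,0,-2.65,30]]}}

```text
time_s: 15.58
position: [0.5965, 0.0926, 0.141]
tool_rot: [[0.074, 0.997, -0.007], [0.997, -0.074, 0.002], [0.002, -0.007, -1.0]]
ft_force: [0.6, -0.0, -2.4]
grip_width: 0.0363
```

Run:
```python
from fk import *
s=status.observe(); print(s['position'],s['ft_force'],s['grip_width'])
row([.5985,.0924,.145],Rdown(85.6)); row([.5985,.0924,.080],Rdown(85.6))
im,d=snap('wrist','w10.png'); np.savez('pics/w10.npz',R=s['tool_rot'],p=s['position'])
im,d=snap('side','s10.png'); crop(im,180,200,320,330,5,'s10c.png')
im,d=snap('top','t10.png'); crop(im,150,90,290,220,5,'t10c.png')
```

```text
[0.59645095 0.09260575 0.14104082] [ 0.64075971 -0.01518158 -2.39827313] 0.036299423432302746
row [-0.001, 0.041, -0.079, -0.052, -0.013, 0.021] mm 4.5 deg 0.5
row [-0.003, 0.05, 1.22, -0.052, -0.013, 0.021] mm 61.1 deg 0.5
```

View pics/w10.png

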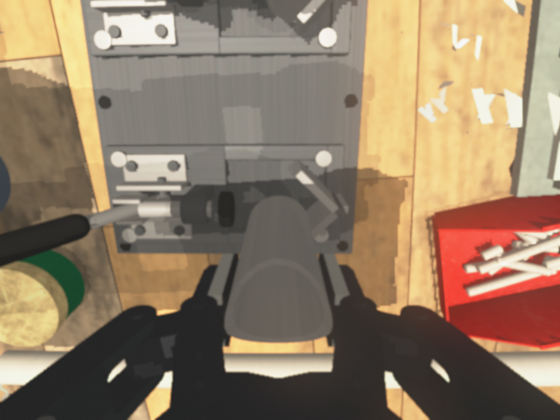

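View pics/s10c.png

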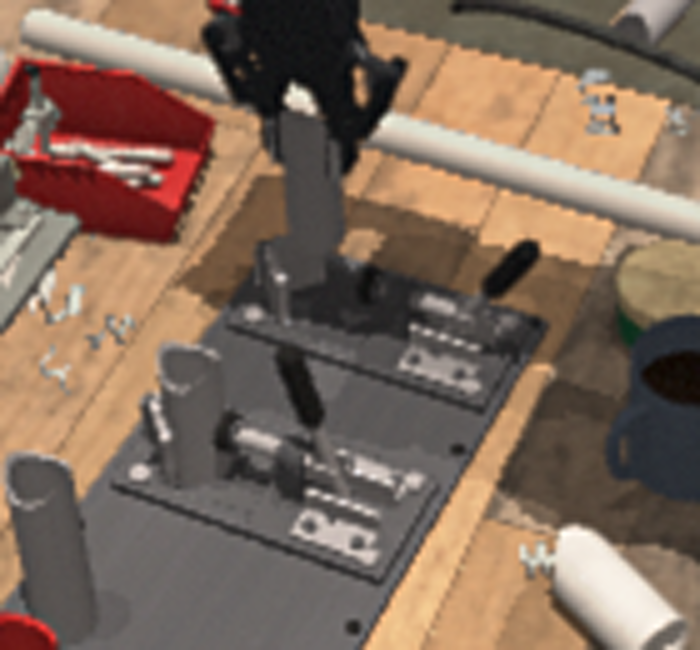

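View pics/t10c.png

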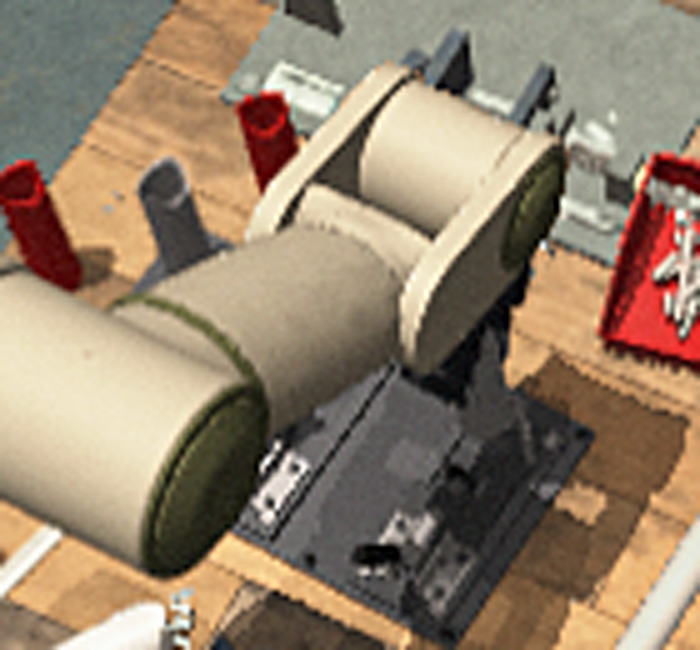

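Emit:
{"fn": "send_rows", "kwargs": {"targets": [[0,0.04,0.3,-0.05,0,0.02,30],[0,0.05,0.8,-0.05,0,0.02,30],[0,0.05,1.22,-0.05,0,0.02,30],[0,0.05,1.22,-0.05,0,0.02,30]]}}

```text
time_s: 16.23
position: [0.5982, 0.0926, 0.0795]
tool_rot: [[0.077, 0.997, -0.002], [0.997, -0.077, 0.002], [0.002, -0.002, -1.0]]
ft_force: [1.5, -0.0, -1.8]
grip_width: 0.0365
```

Run:
```python
from fk import *
s=status.observe(); print(s['position'],s['ft_force'],s['wrist_torque'],s['grip_width'])
row([.5985,.0924,.067],Rdown(85.6))
im,d=snap('side','s11.png'); crop(im,180,200,320,330,5,'s11c.png')
```

```text
[0.59824762 0.09258031 0.07951072] [ 1.48326475 -0.01452376 -1.79813676] [ 0.0079464   0.00978179 -0.01889489] 0.03652300497044803
row [-0.004, 0.006, 0.25, -0.014, -0.012, -0.0] mm 12.5 deg 0.2
```

View pics/s11c.png

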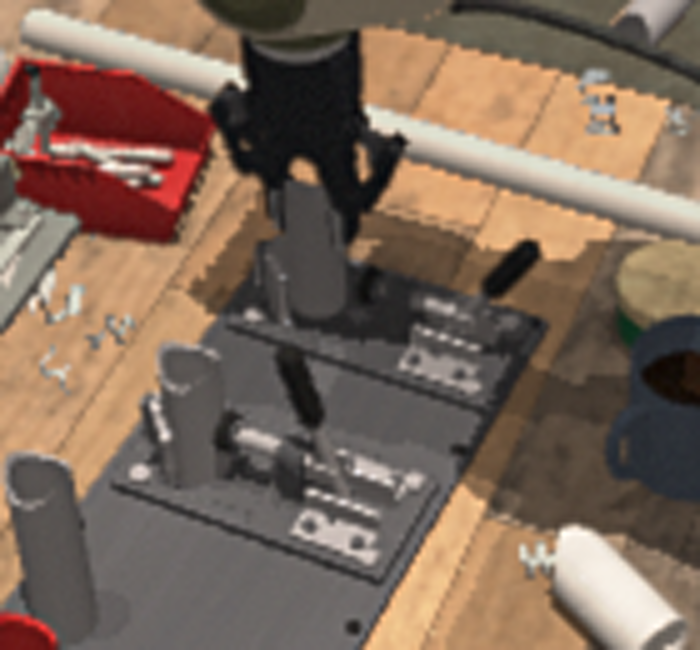

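Emit:
{"fn": "send_rows", "kwargs": {"targets": [[0,0,0.12,0,0,0,30],[0,0,0.22,0,0,0,30],[0,0,0.22,0,0,0,30]]}}

```text
time_s: 16.65
position: [0.599, 0.0926, 0.0697]
tool_rot: [[0.075, 0.997, 0.001], [0.997, -0.075, 0.002], [0.002, 0.001, -1.0]]
ft_force: [-0.3, -0.1, -1.8]
grip_width: 0.0365
```

Emit:
{"fn": "send_rows", "kwargs": {"targets": [[0,0,0.04,0,0,0,30],[0,0,0.04,0,0,0,30]]}}

```text
time_s: 16.9
position: [0.5991, 0.0926, 0.0679]
tool_rot: [[0.075, 0.997, 0.001], [0.997, -0.075, 0.002], [0.002, 0.001, -1.0]]
ft_force: [-0.4, -0.2, -1.7]
grip_width: 0.0363
```

Emit:
{"fn": "send_rows", "kwargs": {"targets": [[0,0,0.03,0,0,0,30],[0,0,0.03,0,0,0,30]]}}

```text
time_s: 17.15
position: [0.5993, 0.0926, 0.0669]
tool_rot: [[0.075, 0.997, 0.002], [0.997, -0.075, 0.002], [0.002, 0.002, -1.0]]
ft_force: [-0.2, 0.8, 3.3]
grip_width: 0.0363
```

Emit:
{"fn": "send_rows", "kwargs": {"targets": [[0,0,0,0,0,0,44],[0,0,0,0,0,0,58],[0,0,0,0,0,0,62],[0,0,-0.4,0,0,0,62],[0,0,-1.4,0,0,0,62]]}}

```text
time_s: 17.77
position: [0.5979, 0.0924, 0.1352]
tool_rot: [[0.075, 0.997, -0.004], [0.997, -0.075, 0.002], [0.002, -0.004, -1.0]]
ft_force: [1.1, 0.0, 0.4]
grip_width: 0.0618
```

Run:
```python
from fk import *
s=status.observe(); print(s['position'],s['ft_force'],s['grip_width'])
row([.5993,.0,.26],Rdown(85.6))
im,d=snap('side','s12.png'); crop(im,180,200,320,330,5,'s12c.png')
```

```text
[0.59793879 0.09242716 0.13516109] [1.05078483 0.00518266 0.37144798] 0.06175148051046077
row [-1.837, 0.156, -2.5, -0.028, -0.012, 0.012] mm 155.3 deg 0.3
```

View pics/s12c.png

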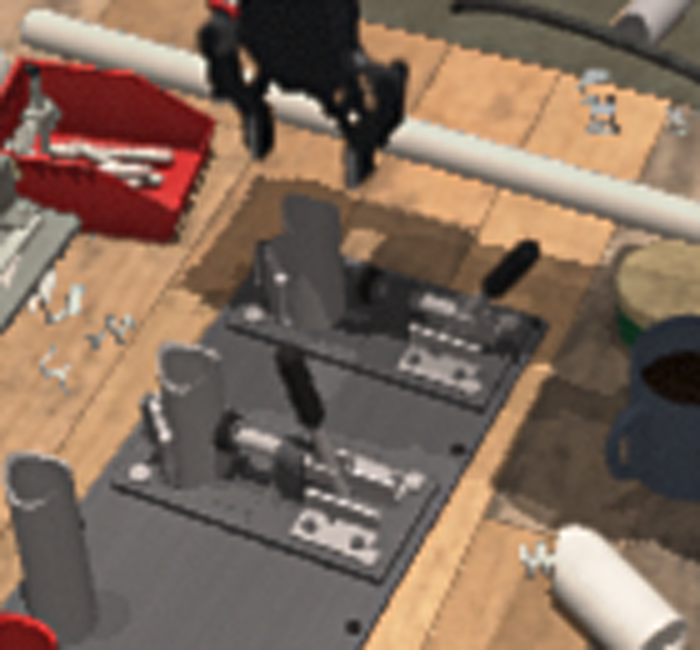

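Emit:
{"fn": "send_rows", "kwargs": {"targets": [[0,0,-1.5,0,0,0,62],[-0.8,0.1,-2.5,0,0,0,62],[-0.8,0.1,-2.5,0,0,0,62],[-0.8,0.1,-2.5,0,0,0,62],[-0.8,0.1,-2.5,0,0,0,62]]}}

```text
time_s: 18.45
position: [0.6003, 0.0526, 0.2594]
tool_rot: [[0.074, 0.997, -0.002], [0.997, -0.074, 0.002], [0.002, -0.002, -1.0]]
ft_force: [0.3, 0.3, -1.0]
grip_width: 0.0619
```

Run:
```python
from fk import *
from mouth import mouth
s=status.observe(); T=np.eye(4);T[:3,:3]=s['tool_rot'];T[:3,3]=s['position']; print(s['position'])
im,d=snap('wrist','w13.png'); np.savez('pics/w13.npz',R=s['tool_rot'],p=s['position'])
mouth('w13.png',T,(.5985,.0925),.09,.13); mouth('w13.png',T,(.6164,.2412),.09,.12)
from map import mp
P,u,v=mp('w13.png','w13.npz',.4,.72,-.02,.3,2000,'m13.png')
k=(P[:,2]>.085)&(P[:,0]<.5)&(abs(P[:,1]-.1)<.03)&(P[:,2]<.15); Q=P[k]; print('grip',Q.mean(0),Q.min(0),Q.max(0))
```

```text
[0.60028143 0.0525929  0.25940178]
ring [0.5996 0.0939 0.0176] 470 0.1086
cross line 86.35 bins 36 [ 1.01e-01 -2.00e-04 -1.00e-04  5.70e-03 -7.00e-04] rms 0.0005Traceback (most recent call last):
  File "<stdin>", line 5, in <module>
  File "mouth.py", line 5, in mouth
    f_=least_squares(lambda p: np.hypot(Q[:,0]-p[0],Q[:,1]-p[1])-p[2],[*c,.018],loss='soft_l1',f_scale=.001).x; print('ring',f_.round(4),len(Q),Q[:,2].max().round(4))
                                                                                                                                                ~~~~~~~~~~^^
    return umr_maximum(a, axis, None, out, keepdims, initial, where)
ValueError: zero-size array to reduction operation maximum which has no identity
```

View pics/w13.png

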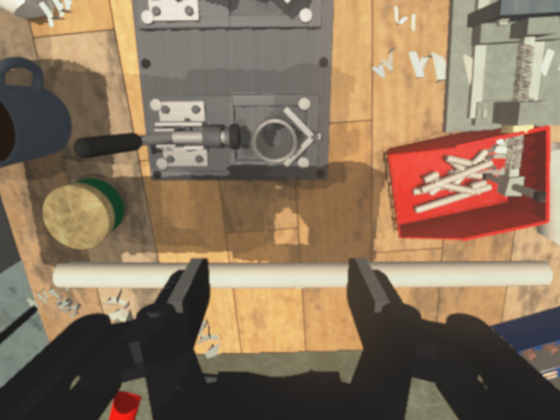

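Run:
```python
from fk import *
from map import mp
P,u,v=mp('w13.png','w13.npz',.4,.72,-.02,.3,2000,'m13.png')
k=(P[:,2]>.085)&(P[:,0]<.5)&(abs(P[:,1]-.1)<.03)&(P[:,2]<.15); Q=P[k]; print('grip',Q.mean(0),Q.min(0),Q.max(0))
for x in (.43,.44,.45,.46,.47):
    q=Q[abs(Q[:,0]-x)<.004]; 
    if len(q): print(x,(np.percentile(q[:,1],3)+np.percentile(q[:,1],97))/2,q[:,2].max())
k=(abs(P[:,0]-.34)<.06)&(abs(P[:,1]-.12)<.06)&(P[:,2]>.05);print('mug',P[k].max(0) if k.any() else None)
row([.399,.1078,.2],Rdown(85.6)); s=status.observe(); print(IK([.399,.1078,.095],Rdown(85.6),s['q']))
```

```text
grip [0.43698897 0.10509039 0.10871966] [0.33688212 0.08883323 0.08500641] [0.47593297 0.12972182 0.1343054 ]
0.44 0.10437524875147075 0.13404776283732245
0.45 0.10398552206119124 0.13414888744613018
0.46 0.10314614215279447 0.12365153318745004
0.47 0.10249101010250092 0.10570676745986718
mug [0.36818769 0.17999904 0.09438379]
row [0.799, -4.096, 1.199, -0.013, -0.015, 0.018] mm 217.1 deg 0.2
(array([-1.39688568e+00,  1.84417295e+01,  1.06945725e+02, -9.27380904e-17,
        5.46125453e+01,  3.00311432e+00]), np.float64(2.7755575615628914e-13))
```

View pics/m13.png

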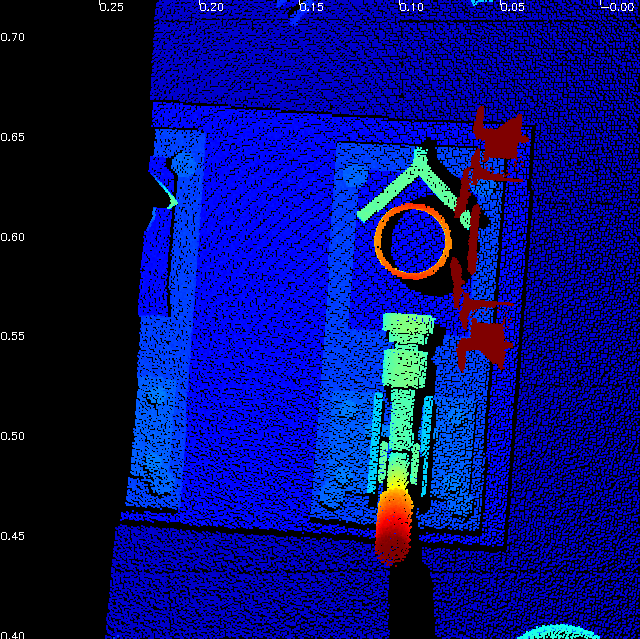

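Emit:
{"fn": "send_rows", "kwargs": {"targets": [[0.8,-4.1,0.9,0,0,0,0],[0.8,-4.1,0.9,0,0,0,0],[0.8,-4.1,0.9,0,0,0,0],[0.8,-4.1,0.9,0,0,0,0],[0.8,-4.1,0.9,0,0,0,0]]}}

```text
time_s: 19.12
position: [0.3978, 0.1081, 0.2155]
tool_rot: [[0.073, 0.997, -0.0], [0.997, -0.073, 0.002], [0.002, -0.0, -1.0]]
ft_force: [1.0, -0.5, 0.9]
grip_width: -0.0001
```

Run:
```python
from fk import *
s=status.observe(); print(s['position'],s['grip_width'])
row([.399,.1078,.098],Rdown(85.6)); im,d=snap('wrist','w14.png')
```

```text
[0.39781763 0.10806922 0.21551495] -6.257860855559751e-05
row [-0.008, 0.025, 2.35, -0.003, -0.013, 0.025] mm 117.5 deg 0.2
```

View pics/w14.png

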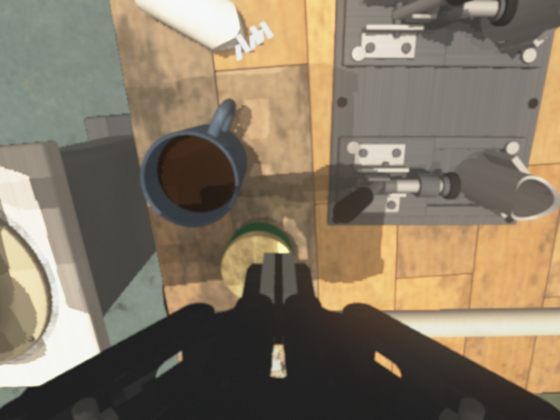

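Emit:
{"fn": "send_rows", "kwargs": {"targets": [[0,0.02,1.2,0,0,0,0],[0,0.02,2.35,0,0,0,0],[0,0.02,2.35,0,0,0,0],[0,0.02,2.35,0,0,0,0]]}}

```text
time_s: 19.68
position: [0.4023, 0.1073, 0.1]
tool_rot: [[0.075, 0.997, 0.004], [0.997, -0.075, 0.002], [0.002, 0.003, -1.0]]
ft_force: [-0.7, 0.5, 0.6]
grip_width: -0.0001
```

Run:
```python
from fk import *
s=status.observe(); print(s['position'],s['ft_force'])
row([.43,.1054,.098],Rdown(85.6)); row([.49,.1008,.098],Rdown(85.6)); row([.5,.1,.098],Rdown(85.6))
```

```text
[0.4022562  0.10731915 0.10001544] [-0.70701955  0.49220636  0.61996416]
row [0.003, 0.556, 0.042, 0.025, -0.014, 0.012] mm 27.9 deg 0.2
row [0.001, 1.76, 0.046, 0.025, -0.014, 0.012] mm 88.0 deg 0.2
row [0.001, 1.96, 0.047, 0.025, -0.014, 0.012] mm 98.0 deg 0.2
```

Push along +y of the tool (station +x), moderately slowly.

Emit:
{"fn": "send_rows", "kwargs": {"targets": [[0,0.25,0.03,0,0,0,0],[0,0.5,0.03,0,0,0,0],[0,0.7,0.03,0,0,0,0],[0,0.9,0.03,0,0,0,0]]}}

```text
time_s: 20.18
position: [0.4453, 0.1042, 0.1002]
tool_rot: [[0.074, 0.997, 0.002], [0.997, -0.074, 0.002], [0.002, 0.001, -1.0]]
ft_force: [-30.6, -0.8, 72.2]
grip_width: 0.0001
```

Emit:
{"fn": "send_rows", "kwargs": {"targets": [[0,0.15,0,0,0,0,0],[0,0.3,0,0,0,0,0],[0,0.45,0,0,0,0,0],[0,0.55,0,0,0,0,0]]}}

```text
time_s: 20.68
position: [0.4803, 0.1019, 0.1052]
tool_rot: [[0.075, 0.997, 0.024], [0.997, -0.075, 0.001], [0.003, 0.024, -1.0]]
ft_force: [-3.8, 0.9, 55.3]
grip_width: -0.0002
```

Emit:
{"fn": "send_rows", "kwargs": {"targets": [[0,0,-0.3,0,0,0,0],[0,0,-0.4,0,0,0,0]]}}

```text
time_s: 20.92
position: [0.4739, 0.1019, 0.1181]
tool_rot: [[0.075, 0.997, 0.004], [0.997, -0.075, 0.002], [0.002, 0.004, -1.0]]
ft_force: [1.2, 0.7, 0.3]
grip_width: 0.0003
```

Run:
```python
from fk import *
s=status.observe(); print(s['position'],s['ft_force'],s['wrist_torque'])
im,d=snap('side','s15.png'); crop(im,200,190,340,320,5,'s15c.png')
im,d=snap('wrist','w15.png')
```

```text
[0.47388198 0.10191021 0.11813195] [1.22041189 0.70808766 0.25843935] [-0.01468005  0.0381084  -0.01374107]
```

View pics/s15c.png

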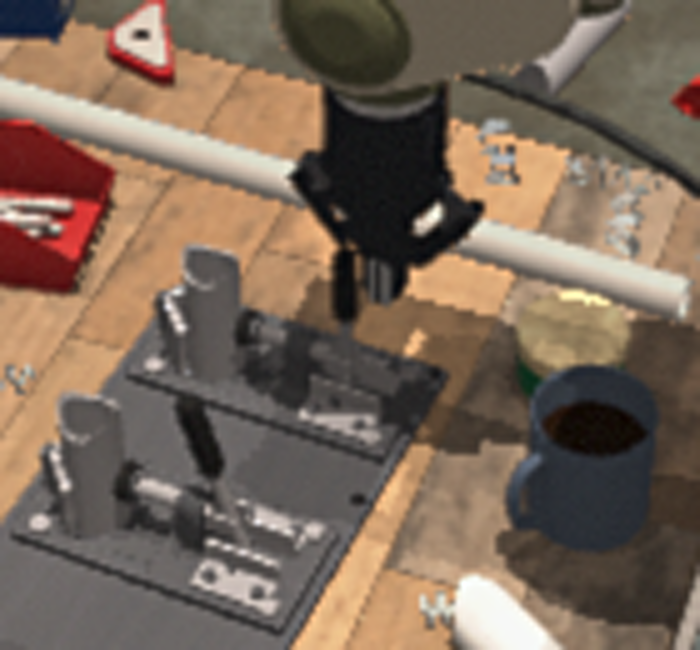

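View pics/w15.png

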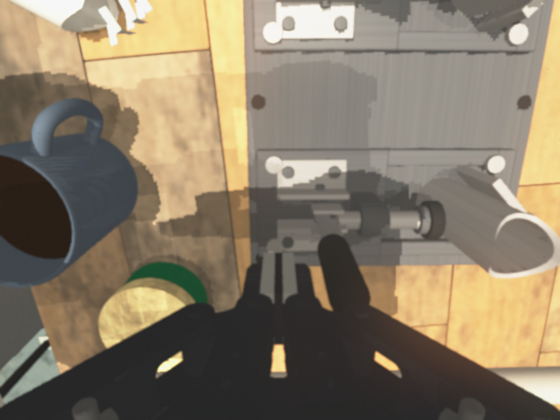

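Emit:
{"fn": "send_rows", "kwargs": {"targets": [[0,0,-0.08,0,0,0,0],[0,0.12,-0.08,0,0,0,0],[0,0.2,-0.08,0,0,0,0]]}}

```text
time_s: 21.4
position: [0.483, 0.1012, 0.121]
tool_rot: [[0.075, 0.997, 0.001], [0.997, -0.075, 0.002], [0.002, 0.0, -1.0]]
ft_force: [-2.7, -0.2, 1.6]
grip_width: 0.0001
```

Emit:
{"fn": "send_rows", "kwargs": {"targets": [[0,0.08,0,0,0,0,0],[0,0.15,0,0,0,0,0]]}}

```text
time_s: 21.65
position: [0.4904, 0.1007, 0.1211]
tool_rot: [[0.075, 0.997, 0.001], [0.997, -0.075, 0.002], [0.002, 0.001, -1.0]]
ft_force: [-2.7, 0.3, 0.6]
grip_width: 0.0001
```

Emit:
{"fn": "send_rows", "kwargs": {"targets": [[0,0.08,0,0,0,0,0],[0,0.15,0,0,0,0,0]]}}

```text
time_s: 21.9
position: [0.4979, 0.1001, 0.121]
tool_rot: [[0.075, 0.997, 0.001], [0.997, -0.075, 0.002], [0.002, 0.001, -1.0]]
ft_force: [-2.0, 0.4, -1.1]
grip_width: -0.0001
```

Emit:
{"fn": "send_rows", "kwargs": {"targets": [[0,0.06,0,0,0,0,0],[0,0.12,0,0,0,0,0]]}}

```text
time_s: 22.15
position: [0.5038, 0.0996, 0.121]
tool_rot: [[0.075, 0.997, 0.001], [0.997, -0.075, 0.002], [0.002, 0.001, -1.0]]
ft_force: [-3.3, 0.1, -0.7]
grip_width: -0.0002
```

Emit:
{"fn": "send_rows", "kwargs": {"targets": [[0,0.06,0,0,0,0,0],[0,0.08,0,0,0,0,0]]}}

```text
time_s: 22.4
position: [0.5079, 0.0993, 0.1212]
tool_rot: [[0.075, 0.997, 0.001], [0.997, -0.075, 0.002], [0.002, 0.001, -1.0]]
ft_force: [-3.6, -0.0, -0.5]
grip_width: -0.0001
```

Emit:
{"fn": "send_rows", "kwargs": {"targets": [[0,0.05,0,0,0,0,0],[0,0.05,0,0,0,0,0]]}}

```text
time_s: 22.65
position: [0.5105, 0.0991, 0.1213]
tool_rot: [[0.075, 0.997, 0.002], [0.997, -0.075, 0.002], [0.002, 0.002, -1.0]]
ft_force: [-2.2, 0.1, -0.5]
grip_width: 0.0
```

Emit:
{"fn": "send_rows", "kwargs": {"targets": [[0,0.05,0,0,0,0,0],[0,0.05,0,0,0,0,0]]}}

```text
time_s: 22.9
position: [0.5129, 0.099, 0.1212]
tool_rot: [[0.075, 0.997, 0.002], [0.997, -0.075, 0.002], [0.002, 0.002, -1.0]]
ft_force: [-1.6, 0.4, -1.3]
grip_width: -0.0002
```

Emit:
{"fn": "send_rows", "kwargs": {"targets": [[0,0.05,0,0,0,0,0],[0,0.05,0,0,0,0,0]]}}

```text
time_s: 23.15
position: [0.5142, 0.0989, 0.1211]
tool_rot: [[0.075, 0.997, -0.001], [0.997, -0.075, 0.002], [0.002, -0.002, -1.0]]
ft_force: [-7.5, 1.0, 2.6]
grip_width: -0.0001
```

Run:
```python
from fk import *
s=status.observe(); print(s['position'],s['ft_force'])
im,d=snap('side','s16.png'); crop(im,200,190,340,320,5,'s16c.png')
```

```text
[0.51424023 0.09890004 0.12105618] [-7.45355672  1.03089586  2.60602733]
```

View pics/s16c.png

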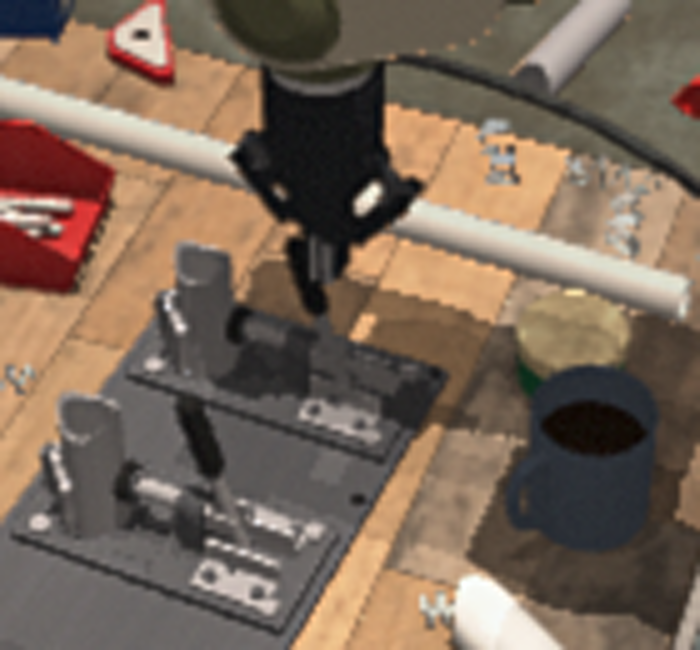

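Force is rising at the stop; one more small step to confirm.

Emit:
{"fn": "send_rows", "kwargs": {"targets": [[0,0.04,0,0,0,0,0],[0,0.04,0,0,0,0,0]]}}

```text
time_s: 23.45
position: [0.5146, 0.0989, 0.1209]
tool_rot: [[0.074, 0.997, -0.005], [0.997, -0.074, 0.002], [0.001, -0.005, -1.0]]
ft_force: [-13.1, -0.0, 5.8]
grip_width: 0.0002
```

Emit:
{"fn": "send_rows", "kwargs": {"targets": [[0,0.02,0,0,0,0,0],[0,0.02,0,0,0,0,0]]}}

```text
time_s: 23.7
position: [0.5148, 0.0989, 0.1209]
tool_rot: [[0.074, 0.997, -0.007], [0.997, -0.074, 0.002], [0.001, -0.007, -1.0]]
ft_force: [-17.9, 1.1, 6.9]
grip_width: -0.0
```

Emit:
{"fn": "send_rows", "kwargs": {"targets": [[0,-0.4,0,0,0,0,0],[0,-0.8,-0.2,0,0,0,0],[0,-0.8,-1.4,0,0,0,0],[-0.6,-0.4,-2.6,0,0,0,0],[-0.6,0.6,-3.4,0,0,0,0]]}}

```text
time_s: 24.32
position: [0.5408, 0.0658, 0.2902]
tool_rot: [[0.076, 0.997, 0.007], [0.997, -0.076, 0.001], [0.001, 0.007, -1.0]]
ft_force: [1.9, -0.4, 0.5]
grip_width: -0.0001
```

Run:
```python
from fk import *
s=status.observe(); print(s['position'],s['ft_force']); row([.57,.09,.29],Rdown(85.6))
```

```text
[0.54077573 0.0658315  0.29023997] [ 1.90055123 -0.42464224  0.52871431]
row [0.526, 0.546, 0.009, 0.048, -0.011, 0.006] mm 37.9 deg 0.4
```

Emit:
{"fn": "send_rows", "kwargs": {"targets": [[0.53,0.55,0,0,0,0,60],[0.53,0.55,0,0,0,0,60],[0.53,0.55,0,0,0,0,60]]}}

```text
time_s: 24.7
position: [0.5695, 0.0911, 0.2863]
tool_rot: [[0.075, 0.997, 0.002], [0.997, -0.075, 0.002], [0.002, 0.002, -1.0]]
ft_force: [-0.4, -0.5, 0.1]
grip_width: 0.0543
```

Run:
```python
from fk import *
from mouth import mouth
s=status.observe(); T=np.eye(4);T[:3,:3]=s['tool_rot'];T[:3,3]=s['position']; print(s['position'])
im,d=snap('wrist','w17.png'); np.savez('pics/w17.npz',R=s['tool_rot'],p=s['position'])
mouth('w17.png',T,(.605,.092),.09,.13); mouth('w17.png',T,(.6164,.2412),.09,.12)
from map import mp
P,u,v=mp('w17.png','w17.npz',.4,.72,-.02,.32,2000,'m17.png')
k=(P[:,2]>.085)&(P[:,0]<.56)&(abs(P[:,1]-.1)<.03)&(P[:,2]<.16); Q=P[k]; print('gripB',Q.mean(0),Q.max(0))
k=(P[:,2]>.085)&(P[:,0]<.58)&(abs(P[:,1]-.25)<.03)&(P[:,2]<.16); Q=P[k]; print('gripA',Q.mean(0),Q.max(0))
im,d=snap('side','s17.png'); crop(im,180,190,340,320,5,'s17c.png')
```

```text
[0.56949144 0.09106806 0.28633819]
ring [0.6052 0.0936 0.0177] 441 0.1093
cross line 86.33 bins 36 [ 0.1009 -0.0002 -0.      0.0057 -0.0007] rms 0.0007
ring [0.6155 0.2418 0.0179] 375 0.1091
cross line 84.62 bins 22 [ 0.102  -0.0003  0.0019  0.0049 -0.0009] rms 0.0015
gripB [0.41186838 0.10401105 0.10724488] [0.54495602 0.12997954 0.14606814]
gripA [0.53751531 0.24119996 0.12268343] [0.55124734 0.25151188 0.14394867]
```

View pics/w17.png

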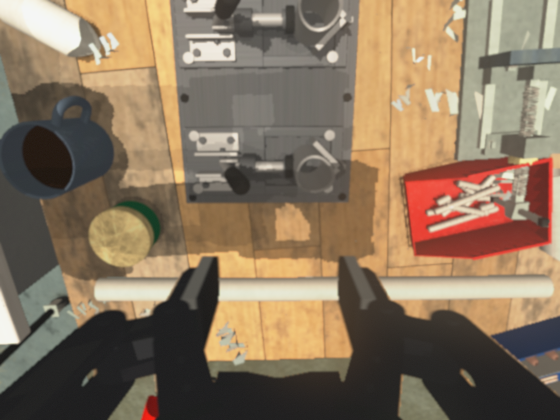

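View pics/s17c.png

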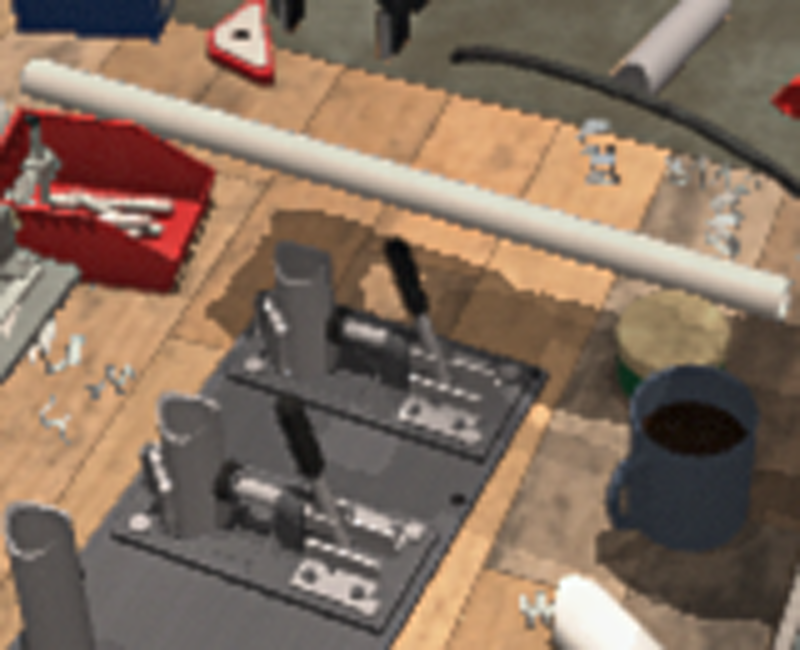

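View pics/m17.png

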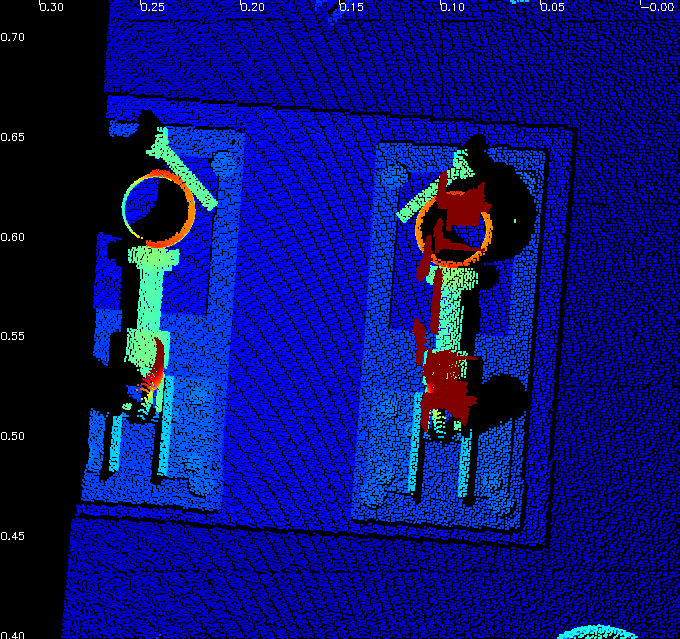

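Run:
```python
from h import *
print(env.close_job())
```

```text
the job is handed in; nothing more can be done
None
```

The short leg now stands clamped in the empty station, mouth up and in line with the other leg. One push on the lever went over 40 N, and I can't tell how that will be judged.

**What I did:** The leg clamped in station A was the short one, about 100 mm tall. I took the short plain tube from the mat, drew it back clear of the black cable and tipped it up onto the bare wood. I let go and backed off, and it stood by itself. I then gripped it from above, stood it in station B and pushed the lever over to its stop. I handed in at about 25 s of the 70 s allowed, with the gripper clear.

**Last checks:**

| Check | Result |
|---|---|
| Leg position | axis at (0.605, 0.094) m, within about 2 mm of the seat I worked out |
| Clamp effect | moved the leg about 6 mm into the vee |
| Mouth direction | cross-tube line at 86.3°; the line between the two legs runs at 86.0° |
| Other leg's mouth | 84.6° in the last, partly hidden view; 86–87° in the earlier, clearer one |
| Lever | stopped hard at about 18 N, and stands parallel to station A's lever |
| Other legs | not touched by the gripper; station A's leg measured within about 1 mm of where it was |

**What went wrong:** On the first push the lever's end rose under the fingers. The force reached about 72 N upward and 31 N sideways, and was still 55 N upward at the next reading. That stayed below the 120 N wrist limit. I could not tell whether it pressed on the fingers or on the gripper's body, where the limit is 40 N. I then raised the tool and finished the push with about 3 N until it met the stop.

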